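# Tighten the straight-edge clamp with the ratchet wrench

## Robot

A 6-joint arm with a two-finger parallel gripper is mounted at the origin on a cart in front of the work surface, level with it; the furniture and walls round the work are solid. World frame = base frame: x ahead of the robot, y to its left, z up, the work surface at z = 0. Lengths are in m, angles in rad, forces in N, time in s.
With the tool pointing down it reaches from about 0.425 to 1.125 m from the base axis. Payload 14.9 kg.
Tool frame: the origin (TCP) lies at the very end of the fingers, on their centre line; the grasp point (between the pads) lies tcp_to_grasp behind it (tcp_to_grasp is the distance from the TCP to the grasp point, in m); z points along the fingers, y is the direction in which the jaws open and shut (so a half turn about z gives the same grasp; the last joint's range is limited). The gripper opens to 91 mm and grips with 3 to 60 N. Pads are 32 mm wide; open, the fingers measure 118 mm over their backs; the gripper's body (76 mm by 178 mm) begins 60 mm behind the grasp point.
Start: joints at [1.279, 0.379, 1.734, -0, 1.028, -0.033], TCP at [0.179, 0.677, 0.214] pointing down, gripper open.
Joint ranges: [-2.77, 2.77], [-0.74, 2.19], [0, 2.66], [-1.06, 4.2], [0.31, 2.87], [-3.08, 3.08]. Speed limits (rad/s): [1.89, 1.89, 2.39, 3.14, 3.14, 3.14].

## Interface

Orientations are given as a rotation vector (axis times angle).
In Python, from workcell import * gives the robot as it stands.
- The arm moves only by the tool drive_tool, never from a script. Its argument "commands" is a list of rows, each a list of 6 numbers: the shift along the tool's x, y, z as a fraction of full scale, then the turn, a rotation vector about the tool's x, y, z as a fraction of full scale. In form: [[tx, ty, tz, wx, wy, wz], ...]. A call has 1 to 5 rows; each row is the pose to reach, as a shift and turn from the pose commanded when the call began, along the tool's axes at that moment, turning the shorter way round; what a row does not reach only later rows make up. Full scale, the value 1, is 0.3 m for a shift and pi rad for a turn. A row lasts 1/8 s, in which the tool goes at most 62.5 mm and 10.7 degrees, less where a joint would pass 70% of its speed; a pose out of reach is approached as far as the arm can. A call with a number of a shift or a turn outside -1 to 1 is refused whole. A call with a gripper value outside its range is refused whole. "jaw" is the closure, from 0 (fully open) to 1 (shut), set as the call begins (left out, the last holds). The fingers move at their own pace and stop on an object; "squeeze" is the grip in N (left out, the last holds). Time passes only in rows, so rows that repeat a pose let the fingers close. It gives the time, the measured TCP pose, the force and the opening at its end, in the units of the state.
- state(): the state, without advancing time (a new reading comes with each control period).
- capture(name): name is "scene" or "top" or "wrist"; returns a dict with "pixels" (480x640x3 uint8, red, green, blue), "fx", "fy", "cx", "cy" (pixels), "pose" (4x4, takes a point from camera to world coordinates). Camera axes: x right, y up, looking along -z (the intrinsics and any distortion apply to the point x, -y, -z); pixel columns grow to the right and rows downward; lengths in m; the calibration is good to about 2 mm. A picture is of the moment at which its call begins. There is no depth.
- finish_job(): hands the job in, once; it reports no verdict.
The state is a dict: "time_s": time; "qpos": joint angles; "qd": joint speeds; "tau": joint torques, N m; "position": TCP position; "ee_rot": TCP orientation; "contact_force": force on the tool from outside, world axes, zero at the start; "torque": the same for the moment, N m; "width": finger opening in m.
Only numpy, scipy, OpenCV 4.12 (cv2) and the standard library are available. Lean on these libraries where they do the work, as an engineer would, in place of code of your own. Each camera call takes 0.05 s, during which the arm holds its last target. There are 200 camera calls.

## Task

Pick up the ratcheting ring wrench by its rubber handle and set its ring right down over the clamp's square nut, onto the flange. Without lifting it off, swing the handle back and forth, clockwise to tighten and slipping freely back, until the nut is firmly down on its rubber washer: stop at about 1.5 N m (11 N of push at the middle of the handle), as 2.4 N m overtightens it. Turn the nut only with the wrench, leave the other things where they are, and at the end let go of the wrench, leaving it on the nut.

Things in the scene. Friction and masses are not known exactly. Their poses are not given: they have to be found in the camera images.
- wrench_grip (a point): Middle of the black rubber handle of the loose ratcheting ring wrench, 10 mm above the bench as it lies flat. +x points along the handle to the ring, whose axis is 140 mm away; z is up. The rubber part is 112 mm long, 18 mm wide (y), 16 mm high, its underside 2 mm above the wrench's underside; grasp it from above across its width.
- wrench: The steel wrench, about 0.36 kg, 234 mm long, head 51 mm across and 18 mm high; origin on the ring's axis at its underside, handle along -x. It lies right side up: turning clockwise seen from above drives the nut, counter-clockwise slips with about 0.1 N m. 16 clicks a turn (0.39 rad each): up to one click is lost on each return, besides some 0.1 rad of play between ring and nut.
- socket (a point): Centre of the underside of the wrench's inner ring, on its axis; axes turn with the ring, z up. The ring has a plain through square hole, 21 mm across flats and 17.5 mm deep, its flats square to the ring's own x and y.
- ring (a joint): Turn of the inner ring in the wrench's head (rad), about 0 at the start; grows as the wrench slips on return strokes, never falls apart from play within a click.
- nut: Square flange nut of the clamp, axis vertical; origin on the axis at the flange's underside. Flange 38 mm across, 3 mm thick; on it a steel square 20 mm across flats, its flats square to the nut's own x and y. Full square up to 16 mm above the origin, tapering from there to its top at 19.5 mm (14.2 mm across).
- nut_flange (a point): Centre of the upper face of the nut's flange, 3 mm above the nut's origin; point socket of the seated wrench comes here. Axes as the nut's.
- nut_seat (a point): Centre of the flange's underside. The nut turns with a drag of 0.6 N m (4.3 N at the middle of the wrench's handle), clockwise to tighten, sinking 1 mm per rad, some 2 to 2.7 rad to the washer. Then the torque about its axis rises by 3 N m per rad: snug at about 1 N m in all (7 N at the handle's middle), overtightened at 2.4 N m (17 N). It stays when let go.
- washer (a point): Centre of the upper face of the black rubber washer (38 mm across) on the clamp's steel strap, 54 mm above the bench; z up. The nut's flange starts 2 to 2.7 mm above it. The threaded stud, 14 mm thick, ends 26 mm above it.
- clamp: The fixed clamp; origin on the bench under the nut's axis. Beech block 130 mm (x) by 72 mm (y), 30 mm high; steel strap 104 mm by 34 mm along x, its top 50 mm above the bench; the straight edge (21 x 210 x 10 mm) lies on the block along y at x = 43 mm, centred at y = +30 mm, its top 40 mm above the bench.
- foil_roll_mid (a point): Bystander: roll of copper foil tape lying flat, 62 mm across, 8 mm high; point at its centre.
- jar_lid_mid (a point): Bystander: dark jar lid, 63 mm across, 13 mm high; point at its centre.
- bottle_mid (a point): Bystander: white bottle with a red cap, 51 mm across, 85 mm high; point half-way up.
- marker_mid (a point): Bystander: marker pen lying on the bench, 135 mm long, 17 mm thick; point at its middle.

How it is judged:
By the outcome, as a careful person would: the job done as asked, in the order asked, and still so for the second after the job is handed in, with the robot touching nothing.
It also fails if it takes over 72 s, if anything falls off the work surface, if the arm or the gripper's body presses on something with over 40 N, if the wrist force passes 120 N, or if a joint passes its speed limit or range.

## Working session

There is one attempt and no reset: what is moved stays moved. The work goes in short steps, Python scripts to look and compute and a tool call to move; the robot and the scene stay as the last step left them, time stands still between calls to the robot, and variables do not carry over. Pictures are saved under pics/ and viewed, about 8 in all and at most 12, crops included, and the job is handed in when it is done.

Besides the shell and the picture viewer there is one more tool, called after ">>>" by a JSON object that holds its "api" and its "payload", one argument or row to a line. drive_tool: Moves the arm, as the interface text tells. Shift numbers are shares of 0.3 m and turn numbers shares of pi rad, none past 1 either way. Its arguments: {"type":"object","properties":{"commands":{"type":"array","items":{"type":"array","items":{"type":"number","minimum":-1,"maximum":1}}},"jaw":{"type":"number"},"squeeze":{"type":"number"}},"required":["commands"]}

```bash
mkdir -p pics; ls
cat > h.py <<'E'
from workcell import *
import numpy as np, cv2
from scipy.spatial.transform import Rotation as R
def snap(cam,name=None):
    c=capture(cam); 
    if name: cv2.imwrite('pics/'+name,cv2.cvtColor(c['pixels'],cv2.COLOR_RGB2BGR))
    return c
def ray(c,u,v,z):
    k=c.get('dist'); P=np.array(c['pose'])
    d=P[:3,:3]@np.array([(u-c['cx'])/c['fx'],-(v-c['cy'])/c['fy'],-1.])
    o=P[:3,3]; return o+d*(z-o[2])/d[2]
def proj(c,p):
    P=np.array(c['pose']); q=P[:3,:3].T@(np.array(p)-P[:3,3])
    return c['cx']+c['fx']*q[0]/-q[2], c['cy']-c['fy']*q[1]/-q[2]
E
python3 - <<'E'
from h import *
for n in ['top','scene']:
    c=snap(n,n+'0.png'); print(n,{k:(v if k!='pixels' else 0) for k,v in c.items()})
print(state()); print([k for k in dir() if 'grasp' in k])
try: print(tcp_to_grasp)
except Exception as e: print(e)
E
```

```text
pics
top {'pixels': 0, 'fx': 507.7742847364194, 'fy': 507.7742847364194, 'cx': 318.7755088878431, 'cy': 243.13609255152753, 'pose': array([[-9.86794570e-04,  9.89535530e-01, -1.44286039e-01,
         4.35701331e-01],
       [-9.99998151e-01, -1.21464625e-03, -1.49108588e-03,
        -4.33509362e-02],
       [-1.65073895e-03,  1.44284301e-01,  9.89534899e-01,
         1.01744290e+00],
       [ 0.00000000e+00,  0.00000000e+00,  0.00000000e+00,
         1.00000000e+00]])}
scene {'pixels': 0, 'fx': 525.4547466704026, 'fy': 525.4547466704026, 'cx': 320.8129218437629, 'cy': 244.47386816523024, 'pose': array([[ 0.75018275,  0.46681392, -0.46830611,  0.06887232],
       [-0.66122976,  0.53070804, -0.53021145, -0.59640935],
       [ 0.00102373,  0.70741342,  0.70679927,  0.82757266],
       [ 0.        ,  0.        ,  0.        ,  1.        ]])}
{'time_s': 0.1, 'qpos': array([ 1.27870355e+00,  3.79363104e-01,  1.73471176e+00,  3.21407886e-05,
        1.02851480e+00, -3.33040655e-02]), 'qd': array([ 0.00010685, -0.00014638, -0.00118969,  0.00054637,  0.00057945,
       -0.00017369]), 'tau': array([ 2.64098970e-03, -7.65044403e+01, -4.35295665e+01,  6.51976559e-02,
        3.98434186e-02,  6.25176764e-07]), 'position': array([0.17903583, 0.67635056, 0.21335423]), 'ee_rot': array([-4.05372436e-01, -3.11513883e+00,  1.53832709e-03]), 'contact_force': array([-0.49226783, -1.07761178,  0.2039828 ]), 'torque': array([ 0.00315646,  0.01223409, -0.00819224]), 'width': 0.09114640410955142}
['tcp_to_grasp']
0.0188
```

View pics/top0.png

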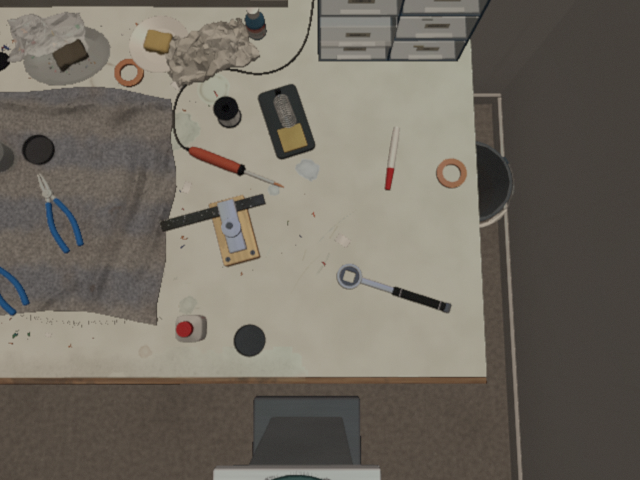

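View pics/scene0.png

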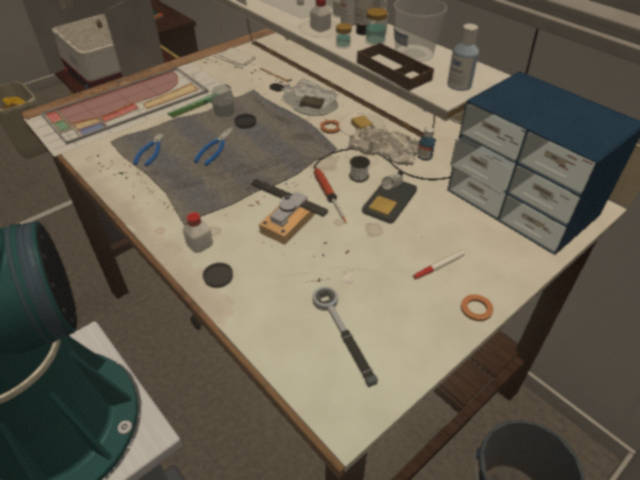

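The top view shows the wrench ring near (349,276), its rubber handle running to (450,308), and the clamp with the nut near (231,226). The bottle is at (188,328), the lid at (250,340), the marker at (392,158) and the foil at (451,173). I'll zoom in on the wrench and clamp.

Run:
```python
from h import *
t=cv2.imread('pics/top0.png'); 
a=cv2.resize(t[185:275,155:275],None,fx=5,fy=5,interpolation=cv2.INTER_CUBIC)
b=cv2.resize(t[250:325,325:465],None,fx=5,fy=5,interpolation=cv2.INTER_CUBIC)
a=cv2.copyMakeBorder(a,0,0,0,100,cv2.BORDER_CONSTANT)
im=np.vstack([a,b]) if a.shape[1]==b.shape[1] else None
im=cv2.resize(im,None,fx=.72,fy=.72); cv2.imwrite('pics/z1.png',im); print(im.shape)
c=snap('top')
for n,u,v,z in [('ring',349,276,.015),('hend',450,308,.01),('nut',231,226,.065),('bottle',188,328,.04),('lid',250,340,.01),('marker',392,158,.01),('foil',451,173,.005),('block c1',211,205,.03),('blk c2',259,256,.03)]:
    print(n,ray(c,u,v,z).round(3))
g=cv2.cvtColor(c['pixels'],cv2.COLOR_RGB2GRAY)
m=np.zeros_like(g); m[280:318,393:455]=(g[280:318,393:455]<75)*255
cs,_=cv2.findContours(m,cv2.RETR_EXTERNAL,cv2.CHAIN_APPROX_NONE)
k=max(cs,key=cv2.contourArea); r=cv2.minAreaRect(k); print(r)
for p in cv2.boxPoints(r): print(ray(c,*p,.012).round(4))
```

```text
(594, 504, 3)
ring [ 0.516 -0.102  0.015]
hend [ 0.453 -0.3    0.01 ]
nut [0.608 0.125 0.065]
bottle [0.416 0.207 0.04 ]
lid [0.392 0.093 0.01 ]
marker [ 0.759 -0.192  0.01 ]
foil [ 0.729 -0.314  0.005]
block c1 [0.657 0.172 0.03 ]
blk c2 [0.554 0.075 0.03 ]
((421.10003662109375, 299.20001220703125), (59.134586334228516, 8.538147926330566), 18.434947967529297)
[ 0.481  -0.1855  0.012 ]
[ 0.4969 -0.1912  0.012 ]
[ 0.4601 -0.3006  0.012 ]
[ 0.4443 -0.2947  0.012 ]
```

View pics/z1.png

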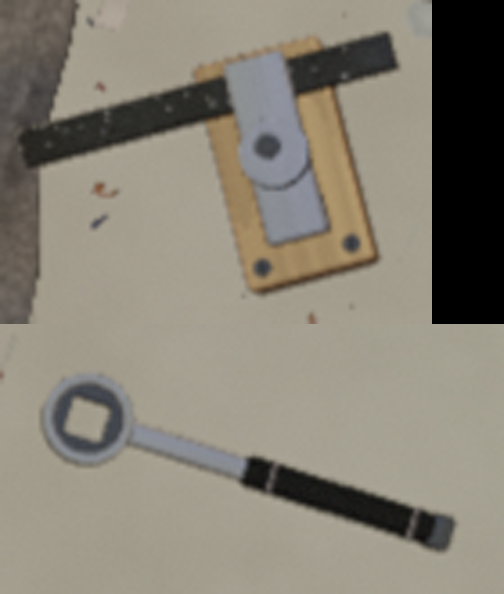

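```bash
cat >> h.py <<'E'
def Rpsi(psi):
    c,s=np.cos(psi),np.sin(psi); return np.array([[-s,c,0],[c,s,0],[0,0,-1.]])
def row(p,psi,s=None,show=True):
    s=s or state(); R0=R.from_rotvec(s['ee_rot'])
    d=R0.inv().apply(np.array(p)-s['position'])/.3
    w=(R0.inv()*R.from_matrix(Rpsi(psi))).as_rotvec()/np.pi
    r=np.r_[d,w].round(4).tolist()
    if show: print(r)
    return r
def st():
    s=state(); M=R.from_rotvec(s['ee_rot']).as_matrix(); psi=np.arctan2(M[1,1],M[0,1])
    print('t',round(s['time_s'],2),'p',s['position'].round(4),'psi',psi.round(4),'z',M[:,2].round(3),'F',s['contact_force'].round(2),'T',s['torque'].round(3),'w',round(s['width'],4),'q',s['qpos'].round(2))
    return s
E
python3 - <<'E'
from h import *
c=snap('wrist'); s=state(); P=np.array(c['pose']); M=R.from_rotvec(s['ee_rot']).as_matrix()
print(c['fx'],c['cx'],c['cy']); print((M.T@(P[:3,3]-s['position'])).round(4)); print((M.T@P[:3,:3]).round(3))
row([.53,.16,.27],.25)
row([.38,.40,.25],.7)
E
```

```text
404.95253180862875 313.16503227241736 236.10528225463534
[ 0.0776  0.0007 -0.1719]
[[-0.     0.96   0.28 ]
 [ 1.     0.     0.001]
 [ 0.001  0.28  -0.96 ]]
[-1.5713, -1.3651, -0.1873, -0.0002, 0.0001, 0.3381]
[-0.8833, -0.7196, -0.1211, -0.0002, 0.0001, 0.1948]
```

>>> {"api": "drive_tool", "payload": {
  "commands": [
    [-0.88,-0.72,-0.03,0,0,0.19],
    [-0.88,-0.72,-0.03,0,0,0.19],
    [-0.88,-0.72,-0.03,0,0,0.19],
    [-0.88,-0.72,-0.03,0,0,0.19],
    [-0.88,-0.72,-0.03,0,0,0.19]
  ]
}}

```text
time_s: 0.82
position: [0.3631, 0.4219, 0.2223]
ee_rot: [1.304, 2.858, 0.0]
contact_force: [0.8, 0.4, 0.1]
width: 0.0915
```

Run:
```python
from h import *
st();row([.61,.125,.22],.25)
```

```text
t 0.82 p [0.3631 0.4219 0.2223] psi 0.7148 z [ 0.  0. -1.] F [0.75 0.43 0.09] T [-0.066 -0.03   0.017] w 0.0915 q [ 0.82  0.14  2.02 -0.    0.98  0.1 ]
[-1.2868, -0.0269, 0.0076, 0.0001, -0.0, 0.1479]
```

>>> {"api": "drive_tool", "payload": {
  "commands": [
    [-1,-0.02,0.0,0,0,0.148],
    [-1,-0.02,0.0,0,0,0.148],
    [-1,-0.02,0.0,0,0,0.148],
    [-1,-0.02,0.0,0,0,0.148],
    [-1,-0.02,0.0,0,0,0.148]
  ]
}}

```text
time_s: 1.45
position: [0.5557, 0.1911, 0.2222]
ee_rot: [1.928, 2.48, 0.0]
contact_force: [-0.7, 0.9, 0.1]
width: 0.0911
```

Run:
```python
from h import *
st();row([.61,.125,.22],.25)
```

```text
t 1.45 p [0.5557 0.1911 0.2222] psi 0.2492 z [ 0.  0. -1.] F [-0.72  0.87  0.15] T [-0.049  0.022  0.054] w 0.0911 q [ 0.29  0.19  1.96 -0.    0.99  0.04]
[-0.2582, 0.1212, 0.0075, 0.0001, 0.0, -0.0002]
```

>>> {"api": "drive_tool", "payload": {
  "commands": [
    [-0.26,0.12,0.0,0,0,0],
    [-0.26,0.12,0.0,0,0,0],
    [-0.26,0.12,0.0,0,0,0]
  ]
}}

```text
time_s: 1.82
position: [0.6089, 0.1257, 0.2219]
ee_rot: [-1.929, -2.479, 0.0]
contact_force: [-0.2, 0.6, 0.3]
width: 0.091
```

Run:
```python
from h import *
st(); c=snap('wrist','w1.png'); np.savez('w1.npz',**{k:np.array(v) for k,v in c.items()})
print(proj(c,[.608,.125,.075]))
```

```text
t 1.82 p [0.6089 0.1257 0.2219] psi 0.2483 z [-0. -0. -1.] F [-0.2   0.59  0.29] T [-0.067  0.08   0.002] w 0.091 q [ 0.17  0.25  1.89  0.    1.   -0.08]
(np.float64(309.62935734960854), np.float64(220.0597989159912))
```

View pics/w1.png

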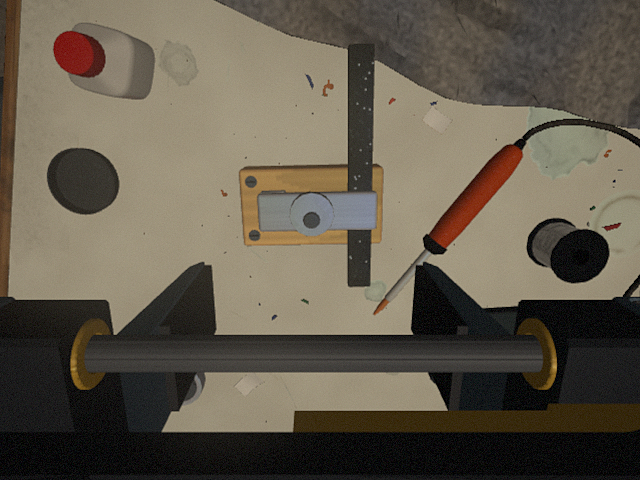

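The wrist view shows the clamp, with the flange near (311,214) and the stud near (312,220). I'll enhance the nut crop to read the square's angle.

Run:
```python
from h import *
im=cv2.imread('pics/w1.png')[182:252,275:350]
im=cv2.resize(im,None,fx=8,fy=8,interpolation=cv2.INTER_CUBIC)
g=cv2.cvtColor(im,cv2.COLOR_BGR2GRAY).astype(float)
g=np.clip((g-110)*255/70,0,255) ; print(np.percentile(g,[5,50,95]))
cv2.imwrite('pics/w1z.png',g)
```

```text
[  0.          76.5        134.78571429][ WARN:0@0.091] global loadsave.cpp:1063 imwrite_ Unsupported depth image for selected encoder is fallbacked to CV_8U.
```

View pics/w1z.png

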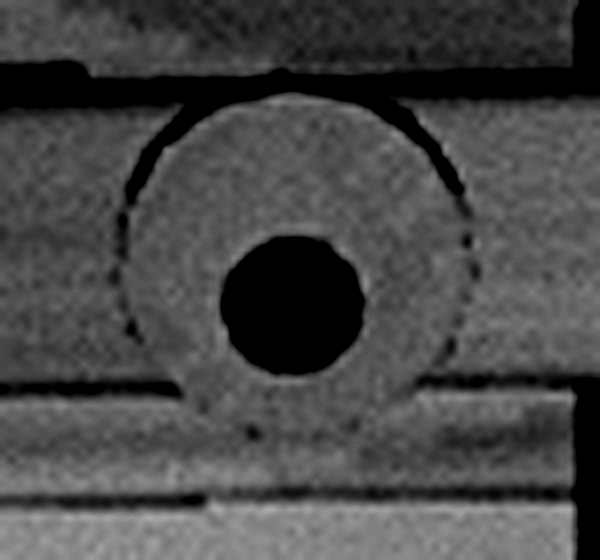

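>>> {"api": "drive_tool", "payload": {
  "commands": [
    [0.13,0,0.35,0,-0.22,0],
    [0.13,0,0.35,0,-0.22,0],
    [0.13,0,0.35,0,-0.22,0],
    [0.13,0,0.35,0,-0.22,0],
    [0.13,0,0.35,0,-0.22,0]
  ]
}}

```text
time_s: 2.5
position: [0.5973, 0.1665, 0.116]
ee_rot: [1.553, 2.009, -0.561]
contact_force: [-0.1, -0.3, 0.5]
width: 0.0912
```

Run:
```python
from h import *
st(); c=snap('wrist','w2.png'); np.savez('w2.npz',**{k:np.array(v) for k,v in c.items()})
u,v=proj(c,[.608,.125,.065]); print(u,v)
im=c['pixels'][:,:,::-1]; u=int(u);v=int(v)
z=cv2.resize(im[max(0,v-60):v+60,u-75:u+75],None,fx=5,fy=5,interpolation=cv2.INTER_CUBIC)
z=cv2.convertScaleAbs(z,alpha=1.5,beta=-50); cv2.imwrite('pics/w2z.png',z); print(z.shape,u-75,max(0,v-60))
```

```text
t 2.5 p [0.5973 0.1665 0.116 ] psi 0.254 z [ 0.159 -0.617 -0.77 ] F [-0.13 -0.29  0.48] T [ 0.287  0.145 -0.026] w 0.0912 q [ 0.5   0.51  1.89 -0.77  1.09  0.74]
310.6044060592136 250.59080967690804
(600, 750, 3) 235 190
```

View pics/w2z.png

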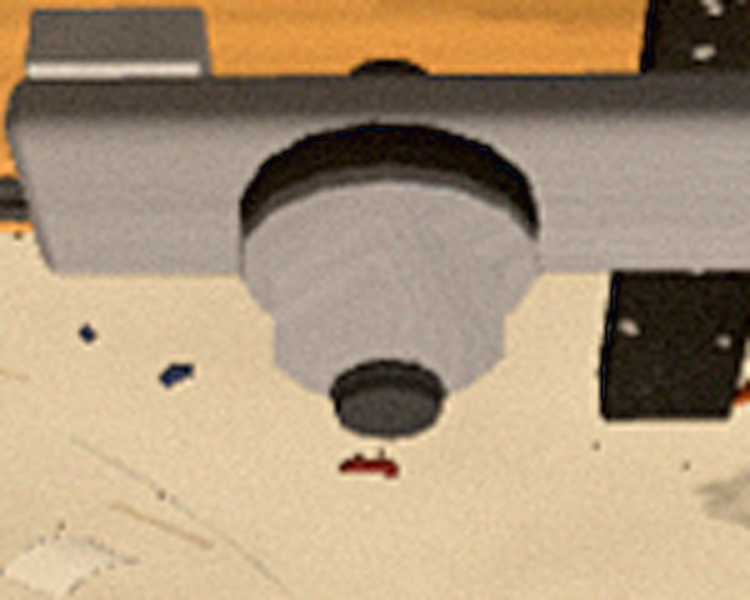

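The oblique crop shows the square at about 45° to this view: its silhouette corners are near (275,362) and (505,357) in the crop. I'll extract the silhouette numerically.

Run:
```python
from h import *
c=dict(np.load('w2.npz')); im=c['pixels'].astype(float)
d=cv2.GaussianBlur(im[:,:,0]-im[:,:,2],(3,3),0)
sat=d/ (im.sum(2)/3)
for v in range(240,272):
    r=sat[v]; 
    # grey when low; threshold half
    x0=313
    th=.17
    L=x0
    while L>260 and r[L]<th: L-=1
    Rr=x0
    while Rr<370 and r[Rr]<th: Rr+=1
    l=L+(th-r[L])/(r[L+1]-r[L]); q=Rr-1+(th-r[Rr-1])/(r[Rr]-r[Rr-1])
    print(v,round(l,2),round(q,2),end=' | ')
print(sat[255,270:300:3].round(2))
g=im.mean(2); g=cv2.GaussianBlur(g,(0,0),1.2)
crop=g[220:275,280:345]; z=cv2.resize(crop,None,fx=10,fy=10,interpolation=cv2.INTER_CUBIC)
z=np.clip((z-125)*255/35,0,255).astype(np.uint8); cv2.imwrite('pics/w2e.png',z); print(np.percentile(crop,[10,50,90]))
```

```text
240 244.69 inf | 241 250.18 177.41 | 242 264.43 123.08 | 243 270.49 363.33 | 244 282.19 342.09 | 245 283.21 341.47 | 246 283.79 340.84 | 247 284.43 340.29 | 248 284.98 339.57 | 249 285.75 338.9 | 250 286.52 338.15 | 251 287.4 337.35 | 252 288.76 336.04 | 253 289.28 335.09 | 254 289.4 334.96 | 255 289.65 334.96 | 256 289.61 335.07 | 257 289.52 335.0 | 258 289.52 334.94 | 259 289.49 334.92 | 260 289.45 334.81 | 261 289.41 334.34 | 262 320.85 311.45 | 263 309.75 314.94 | 264 305.46 319.44 | 265 312.47 313.43 | 266 312.74 313.33 | 267 308.45 316.9 | 268 305.98 320.25 | 269 304.46 321.45 | 270 302.94 321.56 | 271 302.86 321.55 | [0.26 0.26 0.27 0.26 0.26 0.26 0.26 0.12 0.13 0.13]
[ 62.74801619 139.63106889 162.44738536]<stdin>:4: RuntimeWarning: divide by zero encountered in divide
<stdin>:4: RuntimeWarning: invalid value encountered in divide
<stdin>:14: RuntimeWarning: divide by zero encountered in scalar divide
```

View pics/w2e.png

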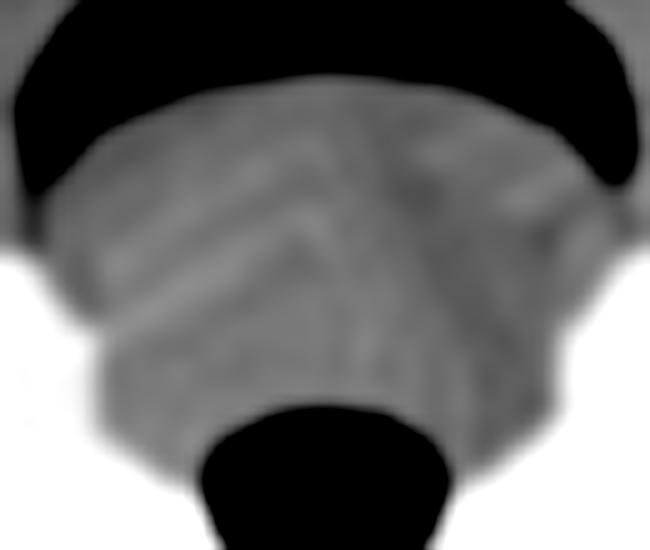

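Run:
```python
from h import *
c=dict(np.load('w2.npz'))
for zs in (.0719,.0724,.0729):
    L=ray(c,289.45,262,zs); Q=ray(c,334.85,260.5,zs); d=Q-L
    print('top corners',L.round(4),Q.round(4),np.hypot(*d[:2]),'diag ang',np.degrees(np.arctan2(d[1],d[0])),'mid',((L+Q)/2).round(4))
L,F,Q=[ray(c,*p,.0594) for p in((290,251.5),(310,242.5),(335.5,253))]
print(L.round(4),F.round(4),Q.round(4),[np.degrees(np.arctan2(*(b-a)[1::-1])) for a,b in((L,F),(F,Q))],np.linalg.norm(F-L),np.linalg.norm(Q-F))
# silhouette extents at row 256: width vs yaw
a=ray(c,289.5,258,.0715);b=ray(c,335,258,.0715);print('w row258',np.linalg.norm(a-b))
# stud/flange centre from w1
c1=dict(np.load('w1.npz'))
g=cv2.cvtColor(c1['pixels'],cv2.COLOR_RGB2GRAY)
m=np.zeros_like(g); m[205:235,300:325]=(g[205:235,300:325]<90)*255
k=max(cv2.findContours(m,0,1)[0],key=cv2.contourArea);e=cv2.minEnclosingCircle(k);print(e)
print('stud top',ray(c1,*e[0],.080))
print('stud w/2mm',[ray(c1,e[0][0],e[0][1],z).round(4) for z in(.079,.081)])
# strap long edges in w1: block direction
h=cv2.cvtColor(c1['pixels'],cv2.COLOR_RGB2HSV); 
m=cv2.inRange(h,(8,90,60),(25,255,255)); m[:150]=0;m[260:]=0;m[:,:230]=0;m[:,400:]=0
k=np.vstack(cv2.findContours(m,0,1)[0]);r=cv2.minAreaRect(k);print(r)
bp=cv2.boxPoints(r); W=np.array([ray(c1,*p,.03) for p in bp]); print(W.round(4),W.mean(0).round(4))
```

```text
top corners [0.596  0.1196 0.0719] [0.6224 0.1284 0.0719] 0.027868842829851304 diag ang 18.3751297528274 mid [0.6092 0.124  0.0719]
top corners [0.5958 0.1204 0.0724] [0.6222 0.1292 0.0724] 0.027758600367836634 diag ang 18.375129752827377 mid [0.609  0.1248 0.0724]
top corners [0.5957 0.1213 0.0729] [0.6219 0.13   0.0729] 0.02764835790582185 diag ang 18.375129752827373 mid [0.6088 0.1256 0.0729]
[0.5975 0.1119 0.0594] [0.6075 0.1255 0.0594] [0.6266 0.1176 0.0594] [np.float64(53.85241205471935), np.float64(-22.438043144881245)] 0.01683113261339505 0.020690633721907332
w row258 0.027592400419182494
((311.04205322265625, 219.56541442871094), 8.322121620178223)
stud top [0.60872938 0.12688878 0.08      ]
stud w/2mm [array([0.6088, 0.1266, 0.079 ]), array([0.6087, 0.1271, 0.081 ])]
((311.05126953125, 203.267578125), (81.70822143554688, 143.17918395996094), 88.93909454345703)
[[0.5367 0.1486 0.03  ]
 [0.6595 0.1821 0.03  ]
 [0.683  0.1097 0.03  ]
 [0.553  0.0741 0.03  ]] [0.608  0.1286 0.03  ]
```

Run:
```python
from h import *
c=dict(np.load('w2.npz')); im=c['pixels'].astype(float)
sat=cv2.GaussianBlur((im[:,:,0]-im[:,:,2])/np.maximum(im.sum(2)/3,1),(3,3),0); th=.19
L=[];Q=[]
for v in range(254,268):
    for x in range(275,306):
        if sat[v,x]>=th>sat[v,x+1]: L.append((v,x+(sat[v,x]-th)/(sat[v,x]-sat[v,x+1])))
    for x in range(345,320,-1):
        if sat[v,x]>=th>sat[v,x-1]: Q.append((v,x-(sat[v,x]-th)/(sat[v,x]-sat[v,x-1])));break
print(np.round(L,1).tolist());print(np.round(Q,1).tolist())
st(); row([.56,.02,.25],.1); row([.48,-.22,.22],-.32)
```

```text
[[254.0, 289.1], [255.0, 289.3], [256.0, 289.3], [257.0, 289.2], [258.0, 289.1], [259.0, 289.1], [260.0, 289.1], [261.0, 289.1], [262.0, 289.3], [263.0, 290.1], [264.0, 291.4], [265.0, 292.6], [266.0, 294.0], [267.0, 295.5]]
[[254.0, 335.4], [255.0, 335.4], [256.0, 335.4], [257.0, 335.4], [258.0, 335.4], [259.0, 335.4], [260.0, 335.3], [261.0, 335.0], [262.0, 334.3], [263.0, 333.3], [264.0, 331.8], [265.0, 330.4], [266.0, 329.3], [267.0, 328.0]]
t 2.55 p [0.5979 0.1659 0.1166] psi 0.2527 z [ 0.158 -0.616 -0.772] F [ 0.73 -1.12 -0.18] T [ 0.306  0.084 -0.005] w 0.0913 q [ 0.5   0.51  1.89 -0.77  1.09  0.74]
[-0.6216, -0.2443, -0.0638, 0.0164, 0.2189, 0.0468]
[-1.1041, -0.7024, 0.4638, 0.0624, 0.2133, 0.1751]
```

>>> {"api": "drive_tool", "payload": {
  "commands": [
    [-0.62,-0.24,-0.06,0.016,0.219,0.047],
    [-0.62,-0.24,-0.06,0.016,0.219,0.047],
    [-0.62,-0.24,-0.06,0.016,0.219,0.047],
    [-0.62,-0.24,-0.06,0.016,0.219,0.047],
    [-0.62,-0.24,-0.06,0.016,0.219,0.047]
  ]
}}

```text
time_s: 3.18
position: [0.5627, 0.0163, 0.2522]
ee_rot: [2.113, 2.318, 0.011]
contact_force: [-0.2, 0.1, -0.2]
width: 0.0912
```

Run:
```python
from h import *
c=dict(np.load('w2.npz'))
L=ray(c,289.1,262.3,.0724); Q=ray(c,335.4,261.3,.0724); d=Q-L
print(np.degrees(np.arctan2(d[1],d[0])),(L+Q)/2,np.linalg.norm(d))
st();  row([.475,-.225,.22],-.32)
```

```text
17.09907321067627 [0.60924635 0.12419973 0.0724    ] 0.02833449961904424
t 3.17 p [0.5627 0.0163 0.2522] psi 0.0926 z [ 0.009  0.001 -1.   ] F [-0.17  0.12 -0.16] T [-0.078  0.003  0.05 ] w 0.0912 q [-0.01  0.11  1.99  0.    1.03 -0.11]
[-0.774, -0.3663, 0.1036, 0.0028, -0.0008, 0.1313]
```

>>> {"api": "drive_tool", "payload": {
  "commands": [
    [-0.774,-0.366,0.104,0.003,-0.001,0.131],
    [-0.774,-0.366,0.104,0.003,-0.001,0.131],
    [-0.774,-0.366,0.104,0.003,-0.001,0.131],
    [-0.774,-0.366,0.104,0.003,-0.001,0.131],
    [-0.774,-0.366,0.104,0.003,-0.001,0.131]
  ]
}}

```text
time_s: 3.8
position: [0.4739, -0.225, 0.2179]
ee_rot: [-2.544, -1.843, 0.012]
contact_force: [0.9, 0.2, 0.1]
width: 0.0912
```

Run:
```python
from h import *
st(); c=snap('wrist','w3.png'); np.savez('w3.npz',**{k:np.array(v) for k,v in c.items()})
print(proj(c,[.4706,-.243,.012]),proj(c,[.516,-.102,.015]))
```

```text
t 3.8 p [ 0.4739 -0.225   0.2179] psi -0.3167 z [-0.007 -0.004 -1.   ] F [0.9  0.23 0.07] T [-0.06   0.035 -0.01 ] w 0.0912 q [-0.48  0.1   2.08 -0.01  0.97 -0.16]
(np.float64(314.88519384745933), np.float64(222.87751871822348)) (np.float64(314.16042838138696), np.float64(55.423470233656644))
```

View pics/w3.png

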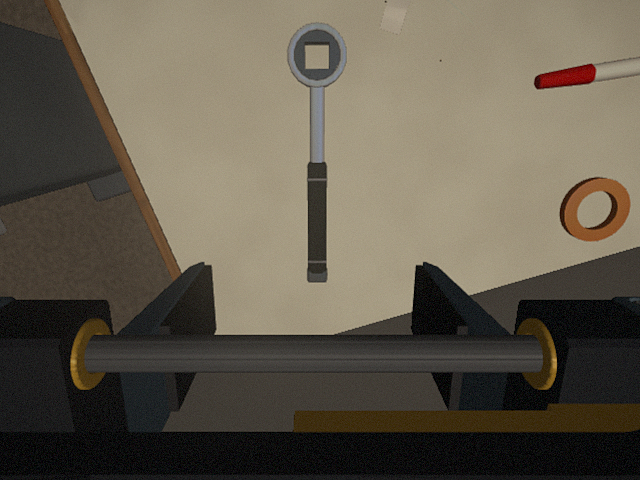

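The wrist view shows the wrench vertical in the image: ring centre (317,55), rubber from v 163 to about 272, and the square hole near (317,56), roughly aligned with the handle.

Run:
```python
from h import *
c=dict(np.load('w3.npz')); im=c['pixels']; h=cv2.cvtColor(im,cv2.COLOR_RGB2HSV); g=cv2.cvtColor(im,cv2.COLOR_RGB2GRAY)
# rubber
m=np.zeros_like(g); m[150:295,290:345]=(g[150:295,290:345]<80)*255
rows=[(v,np.where(m[v]>0)[0]) for v in range(170,258,4)]
pts=np.array([[ (x[0]+x[-1])/2,v] for v,x in rows]); A=np.array([ray(c,*p,.015) for p in pts])
a,b=A[0],A[-1]; d=np.polyfit(A[:,1],A[:,0],1); hd=np.degrees(np.arctan2(-1,-d[0])); print('handle phi',hd, 'width px',[len(x) for v,x in rows][::4])
# ring outer
sat=(im[:,:,0].astype(float)-im[:,:,2])/np.maximum(im.mean(2),1)
m=np.zeros_like(g); m[10:90,270:365]=(sat[10:90,270:365]<.12)*255
k=max(cv2.findContours(m,0,1)[0],key=cv2.contourArea); e=cv2.minEnclosingCircle(k); print('ring',e,ray(c,*e[0],.012))
hole=np.zeros_like(g); hole[38:74,298:336]=(sat[38:74,298:336]>.15)*255
k=max(cv2.findContours(hole,0,1)[0],key=cv2.contourArea); r=cv2.minAreaRect(k); print('hole',r)
W=np.array([ray(c,*p,.0) for p in cv2.boxPoints(r)]); print('hole c',W.mean(0).round(4),[np.degrees(np.arctan2(*(W[i]-W[i-1])[1::-1])).round(1) for i in range(4)])
# rubber ends along axis
col=g[150:295,317]; print(col.tolist())
print(ray(c,317,163,.018),ray(c,317,272,.018),A[0],A[-1])
```

```text
handle phi -108.27951477669215 width px [19, 19, 18, 18, 18, 18]
ring ((317.320556640625, 56.191532135009766), 33.61537170410156) [ 0.51850779 -0.1030493   0.012     ]
hole ((316.0, 55.0), (26.0, 24.0), 90.0)
hole c [ 0.5182 -0.1004  0.    ] [np.float64(71.5), np.float64(-18.2), np.float64(-107.6), np.float64(161.8)]
[133, 132, 130, 131, 135, 131, 133, 129, 129, 133, 133, 140, 115, 38, 52, 49, 53, 57, 56, 54, 53, 53, 50, 51, 54, 56, 48, 40, 80, 106, 82, 52, 42, 48, 57, 48, 51, 49, 52, 54, 47, 47, 54, 55, 49, 52, 57, 45, 50, 49, 55, 46, 45, 49, 46, 51, 56, 55, 53, 51, 51, 52, 48, 55, 50, 48, 48, 51, 49, 49, 54, 49, 53, 50, 49, 46, 52, 49, 49, 46, 49, 52, 48, 52, 48, 44, 53, 55, 48, 49, 47, 49, 51, 49, 42, 45, 47, 49, 49, 46, 45, 43, 45, 46, 51, 38, 46, 46, 49, 46, 56, 96, 87, 43, 37, 46, 45, 48, 45, 43, 45, 44, 43, 61, 76, 74, 68, 71, 67, 75, 73, 57, 108, 161, 155, 151, 152, 149, 153, 149, 149, 151, 155, 149, 152]
[ 0.49035494 -0.18869101  0.018     ] [ 0.45757462 -0.28956878  0.018     ] [ 0.48829682 -0.19507705  0.015     ] [ 0.46258447 -0.27262259  0.015     ]
```

Run:
```python
from h import *
st();  row([.4743,-.237,.03],-.319); row([.4743,-.237,.004],-.319)
```

```text
t 3.85 p [ 0.4743 -0.2244  0.218 ] psi -0.316 z [-0.007 -0.004 -1.   ] F [ 0.02 -0.99  0.17] T [-0.084  0.056  0.03 ] w 0.0915 q [-0.48  0.1   2.08 -0.01  0.97 -0.16]
[-0.0363, 0.0161, 0.6269, -0.0016, 0.0019, 0.0009]
[-0.0358, 0.0166, 0.7135, -0.0016, 0.0019, 0.0009]
```

>>> {"api": "drive_tool", "payload": {
  "commands": [
    [-0.036,0.016,0.55,-0.0016,0.002,0.001],
    [-0.036,0.016,0.627,-0.0016,0.002,0.001],
    [-0.036,0.016,0.65,-0.0016,0.002,0.001],
    [-0.036,0.016,0.68,-0.0016,0.002,0.001],
    [-0.036,0.016,0.71,-0.0016,0.002,0.001]
  ]
}}

```text
time_s: 4.47
position: [0.4758, -0.235, 0.0059]
ee_rot: [-2.543, -1.844, -0.001]
contact_force: [-0.2, 0.2, 0.8]
width: 0.0912
```

>>> {"api": "drive_tool", "payload": {
  "commands": [
    [0,0,0,0,0,0],
    [0,0,0,0,0,0]
  ]
}}

```text
time_s: 4.72
position: [0.4761, -0.236, 0.0072]
ee_rot: [2.543, 1.842, 0.003]
contact_force: [0.4, -0.4, -0.5]
width: 0.0915
```

Run:
```python
from h import *
st();  row([.4743,-.237,.004],-.319)
```

```text
t 4.72 p [ 0.4761 -0.236   0.0072] psi -0.3173 z [ 0.002 -0.    -1.   ] F [ 0.44 -0.42 -0.54] T [-0.097  0.043 -0.045] w 0.0915 q [-0.5   0.46  2.12  0.    0.55 -0.19]
[-0.0051, -0.0048, 0.0107, 0.0008, -0.0001, 0.0006]
```

>>> {"api": "drive_tool", "payload": {
  "commands": [
    [-0.005,-0.005,0.01,0,0,0],
    [-0.005,-0.005,0.01,0,0,0]
  ]
}}

```text
time_s: 4.97
position: [0.473, -0.2367, 0.0028]
ee_rot: [-2.544, -1.842, -0.001]
contact_force: [0.3, 0.0, 0.2]
width: 0.0912
```

>>> {"api": "drive_tool", "payload": {
  "commands": [
    [0,0,0,0,0,0],
    [0,0,0,0,0,0],
    [0,0,0,0,0,0],
    [0,0,0,0,0,0],
    [0,0,0,0,0,0]
  ],
  "jaw": 1,
  "squeeze": 60
}}

```text
time_s: 5.6
position: [0.4731, -0.2365, 0.0025]
ee_rot: [-2.544, -1.842, -0.001]
contact_force: [1.2, -0.1, 0.2]
width: 0.0441
```

Run:
```python
from h import *
st()
```

```text
t 5.6 p [ 0.4731 -0.2365  0.0025] psi -0.3175 z [-0.     0.001 -1.   ] F [ 1.17 -0.06  0.17] T [-0.114  0.055  0.018] w 0.0441 q [-0.51  0.47  2.12  0.    0.55 -0.19]
```

>>> {"api": "drive_tool", "payload": {
  "commands": [
    [0,0,0,0,0,0],
    [0,0,0,0,0,0],
    [0,0,0,0,0,0],
    [0,0,0,0,0,0],
    [0,0,0,0,0,0]
  ]
}}

```text
time_s: 6.22
position: [0.473, -0.2365, 0.0025]
ee_rot: [-2.544, -1.842, -0.001]
contact_force: [-1.2, 1.0, 1.6]
width: 0.0175
```

>>> {"api": "drive_tool", "payload": {
  "commands": [
    [0,0,-0.05,0,0,0],
    [0,0,-0.15,0,0,0],
    [0,0,-0.3,0,0,0],
    [0,0,-0.45,0,0,0],
    [0,0,-0.45,0,0,0]
  ]
}}

```text
time_s: 6.85
position: [0.4748, -0.2376, 0.1413]
ee_rot: [2.541, 1.839, 0.005]
contact_force: [-0.2, -0.2, -5.2]
width: 0.0178
```

Run:
```python
from h import *
st(); c=snap('wrist','w4.png'); np.savez('w4.npz',**{k:np.array(v) for k,v in c.items()})
s=state()
# target for ring over nut
N=np.array([.609,.1255]); ph=np.radians(-27.9); 
p=N+.14*np.array([np.cos(ph),np.sin(ph)]); print(p); row([p[0],p[1],.14],ph+np.pi/2)
```

```text
t 6.85 p [ 0.4748 -0.2376  0.1413] psi -0.3175 z [ 0.005 -0.002 -1.   ] F [-0.16 -0.22 -5.21] T [-0.348  0.136  0.001] w 0.0178 q [-0.51  0.22  2.11  0.    0.81 -0.19]
[0.73272719 0.05998983]
[1.21, 0.5113, -0.001, 0.0008, 0.0005, -0.4461]
```

View pics/w4.png

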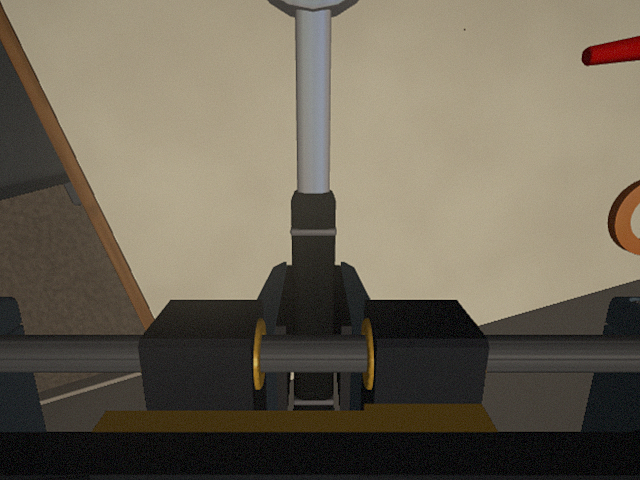

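The wrench is held, with the rubber's front edge at v≈190, the head's near edge at v≈8 and the axis at u≈313. Next I'll check droop against the expected projection.

Run:
```python
from h import *
c=dict(np.load('w4.npz')); P=c['pose']
s=state(); M=R.from_rotvec(s['ee_rot']).as_matrix()
for x,z in [(.056,-.015),(.1145,-.015),(.1145,-.010),(.1145,-.005),(.1145,0)]:
    print(x,z,proj(c,s['position']+M@[x,0,z]))
g=cv2.cvtColor(c['pixels'],cv2.COLOR_RGB2GRAY); print(g[0:24,313].tolist(), g[180:200,313].tolist())
for v in (30,60,120,170,215,250):
    gr=np.diff(cv2.GaussianBlur(g,(5,5),0)[v,280:350].astype(int)); print(v, 280+gr.argmin(),280+gr.argmax())
```

```text
0.056 -0.015 (np.float64(305.9845539490947), np.float64(180.82370870689542))
0.1145 -0.015 (np.float64(305.1331201804966), np.float64(15.391437330359935))
0.1145 -0.01 (np.float64(305.3356749648588), np.float64(18.723659823603867))
0.1145 -0.005 (np.float64(305.5254827262564), np.float64(21.84618143628154))
0.1145 0 (np.float64(305.70371003665025), np.float64(24.778193407636564))
[132, 139, 137, 134, 133, 133, 132, 130, 118, 74, 61, 87, 131, 141, 138, 138, 139, 133, 136, 139, 141, 138, 137, 142] [133, 140, 140, 137, 136, 138, 137, 136, 134, 137, 139, 140, 137, 92, 38, 48, 53, 48, 47, 49]
30 294 331
60 294 330
120 295 330
170 296 329
215 290 335
250 291 334
```

>>> {"api": "drive_tool", "payload": {
  "commands": [
    [0.9,0.4,0,0,0,-0.22],
    [0.9,0.4,0,0,0,-0.22],
    [0.9,0.4,0,0,0,-0.22],
    [0.9,0.4,0,0,0,-0.22],
    [0.9,0.4,0,0,0,-0.22]
  ]
}}

```text
time_s: 7.52
position: [0.6717, -0.0154, 0.1358]
ee_rot: [-1.765, -2.596, 0.001]
contact_force: [0.3, 0.0, -3.8]
width: 0.0177
```

Run:
```python
from h import *
st()
N=np.array([.609,.1255]); ph=np.radians(-27.9); 
p=N+.14*np.array([np.cos(ph),np.sin(ph)]); row([p[0],p[1],.14],ph+np.pi/2)
```

```text
t 7.53 p [ 0.6717 -0.0154  0.1358] psi 0.3767 z [-0.002  0.001 -1.   ] F [ 0.34  0.02 -3.81] T [-0.4   -0.011 -0.026] w 0.0177 q [-0.06  0.43  1.82  0.    0.89 -0.44]
[0.1588, 0.2815, -0.0143, -0.0003, -0.0008, -0.2251]
```

>>> {"api": "drive_tool", "payload": {
  "commands": [
    [0.16,0.283,-0.01,0,0,-0.225],
    [0.16,0.283,-0.01,0,0,-0.225],
    [0.16,0.283,-0.01,0,0,-0.225],
    [0.16,0.283,-0.01,0,0,-0.225],
    [0.16,0.283,-0.01,0,0,-0.225]
  ]
}}

```text
time_s: 8.15
position: [0.7319, 0.0581, 0.1388]
ee_rot: [-0.763, -3.045, -0.0]
contact_force: [-0.4, 0.9, -3.7]
width: 0.0175
```

Run:
```python
from h import *
st()
N=np.array([.609,.1255]); ph=np.radians(-27.9); 
p=N+.141*np.array([np.cos(ph),np.sin(ph)]); row([p[0],p[1],.09],ph+np.pi/2)
c=snap('scene','s2.png'); t=snap('top','t2.png')
s=cv2.imread('pics/s2.png'); u,v=map(int,proj(c,[.64,.11,.08])); print(u,v)
a=cv2.resize(s[v-40:v+40,u-50:u+50],None,fx=4,fy=4,interpolation=cv2.INTER_CUBIC)
tt=cv2.imread('pics/t2.png'); u,v=map(int,proj(t,[.64,.11,.08])); print(u,v)
b=cv2.resize(tt[v-40:v+40,u-50:u+50],None,fx=4,fy=4,interpolation=cv2.INTER_CUBIC)
cv2.imwrite('pics/st2.png',np.hstack([a,b]))
```

```text
t 8.15 p [0.7319 0.0581 0.1388] psi 1.0797 z [-0.003  0.001 -1.   ] F [-0.41  0.91 -3.73] T [-0.143 -0.239 -0.01 ] w 0.0175 q [ 0.05  0.52  1.69  0.    0.94 -1.03]
[-0.0032, 0.0069, 0.1628, -0.0001, -0.0008, -0.0013]
303 193
238 207
```

View pics/st2.png

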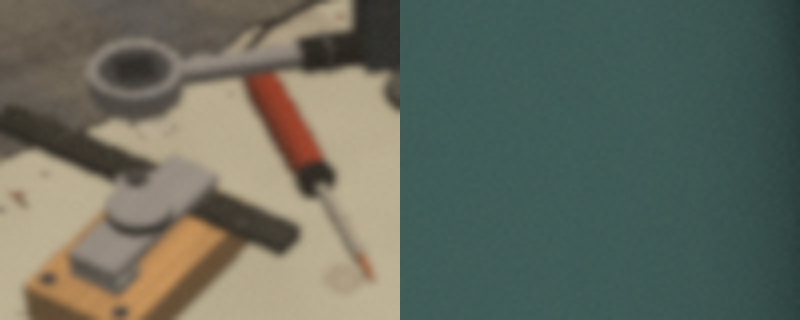

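The scene crop shows the ring's top centre at about (286.8,170.5) px and the stud top at about (286.2,197.5). I'll compare these with the projections.

Run:
```python
from h import *
c=snap('scene'); s=state(); M=R.from_rotvec(s['ee_rot']).as_matrix()
r=s['position']+M@[.141,0,-.015]; print('ring top pred',r,proj(c,r)); print('stud pred',proj(c,[.609,.1255,.080]))
im=c['pixels'].astype(float); g=cv2.cvtColor(c['pixels'],cv2.COLOR_RGB2GRAY)
# dark stud end
roi=g[190:206,278:296]; print(roi.min(), )
ys,xs=np.where(roi<roi.min()+25); print('stud px',xs.mean()+278,ys.mean()+190,len(xs))
```

```text
ring top pred [0.60829976 0.12474063 0.15514252] (np.float64(286.32770549005613), np.float64(169.2959081624653))
stud pred (np.float64(287.8984462223766), np.float64(196.43776342029702))
48
stud px 282.03921568627453 193.33333333333334 51
```

>>> {"api": "drive_tool", "payload": {
  "commands": [
    [-0.003,0.007,0.13,0,0,-0.001],
    [-0.003,0.007,0.163,0,0,-0.001],
    [-0.003,0.007,0.18,0,0,-0.001],
    [-0.003,0.007,0.197,0,0,-0.001],
    [-0.003,0.007,0.21,0,0,-0.001]
  ]
}}

```text
time_s: 8.93
position: [0.7351, 0.0596, 0.0784]
ee_rot: [0.758, 3.048, 0.002]
contact_force: [0.1, -0.7, -2.8]
width: 0.0177
```

Run:
```python
from h import *
s=st();M=R.from_rotvec(s['ee_rot']).as_matrix(); print(s['position']+M@[.141,0,.003])
```

```text
t 8.93 p [0.7351 0.0596 0.0784] psi 1.0834 z [ 0.001  0.001 -1.   ] F [ 0.13 -0.67 -2.8 ] T [-0.018  0.055 -0.042] w 0.0177 q [ 0.05  0.59  1.69  0.    0.85 -1.04]
[0.61051612 0.1255833  0.0753253 ]
```

>>> {"api": "drive_tool", "payload": {
  "commands": [
    [0,0,0.005,0,0,0],
    [0,0,0.01,0,0,0],
    [0,0,0.015,0,0,0],
    [0,0,0.02,0,0,0]
  ]
}}

```text
time_s: 9.43
position: [0.7351, 0.0595, 0.0722]
ee_rot: [0.757, 3.048, 0.002]
contact_force: [2.9, -1.5, 2.4]
width: 0.0174
```

Run:
```python
from h import *
s=st();M=R.from_rotvec(s['ee_rot']).as_matrix(); print(s['position']+M@[.141,0,.003])
```

```text
t 9.43 p [0.7351 0.0595 0.0722] psi 1.0837 z [ 0.001  0.001 -1.   ] F [ 2.86 -1.54  2.39] T [0.072 0.26  0.038] w 0.0174 q [ 0.05  0.6   1.69  0.    0.85 -1.04]
[0.61051279 0.12550861 0.06910453]
```

>>> {"api": "drive_tool", "payload": {
  "commands": [
    [-0.005,0,0.005,0,0,0],
    [-0.006,0,0.01,0,0,0],
    [-0.006,0,0.015,0,0,0],
    [-0.006,0,0.02,0,0,0]
  ]
}}

```text
time_s: 9.93
position: [0.7359, 0.0589, 0.0655]
ee_rot: [-0.757, -3.048, -0.001]
contact_force: [-3.7, 2.4, 3.5]
width: 0.0176
```

Run:
```python
from h import *
s=st();M=R.from_rotvec(s['ee_rot']).as_matrix(); print(s['position']+M@[.141,0,.003],M.T@s['contact_force'])
```

```text
t 9.93 p [0.7359 0.0589 0.0655] psi 1.0837 z [-0.001  0.001 -1.   ] F [-3.72  2.38  3.47] T [ 0.77   1.328 -0.042] w 0.0176 q [ 0.05  0.61  1.69  0.    0.84 -1.04]
[0.6112988  0.1248696  0.06265015] [ 4.40694819  0.36161431 -3.46728307]
```

>>> {"api": "drive_tool", "payload": {
  "commands": [
    [0.002,0,0,0,0,0.004],
    [0.002,0,0.005,0,0,-0.004],
    [0.002,0,0.009,0,0,0.0]
  ]
}}

```text
time_s: 10.3
position: [0.7359, 0.0589, 0.0631]
ee_rot: [0.757, 3.049, 0.001]
contact_force: [-1.9, -1.2, 3.5]
width: 0.0176
```

Run:
```python
from h import *
s=st();M=R.from_rotvec(s['ee_rot']).as_matrix(); print(s['position']+M@[.141,0,.003],M.T@s['contact_force'],M.T@s['torque'])
c=snap('scene','s3.png');u,v=map(int,proj(c,[.64,.11,.07])); 
a=cv2.resize(cv2.imread('pics/s3.png')[v-35:v+45,u-60:u+50],None,fx=6,fy=6,interpolation=cv2.INTER_CUBIC); cv2.imwrite('pics/s3z.png',a)
```

```text
t 10.3 p [0.7359 0.0589 0.0631] psi 1.0842 z [ 0.     0.001 -1.   ] F [-1.9  -1.18  3.46] T [0.112 1.007 0.259] w 0.0176 q [ 0.05  0.62  1.69  0.    0.83 -1.04]
[0.61125548 0.12488406 0.06013553] [ 1.12474319 -1.92812553 -3.46217729] [ 0.37189819  0.94238882 -0.25816854]
```

View pics/s3z.png

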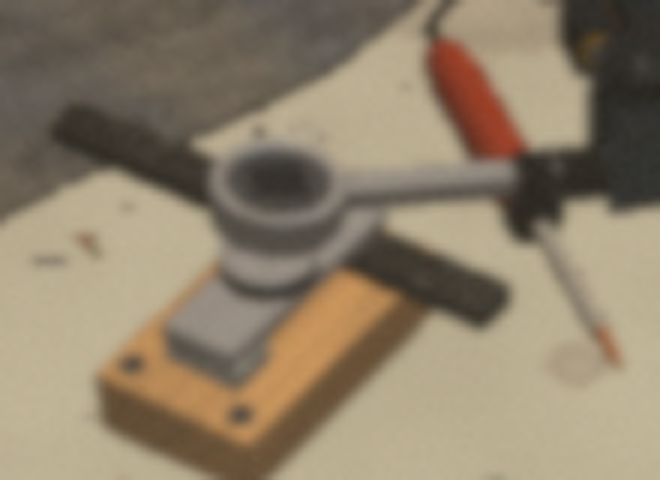

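The scene crop shows the ring over the nut, but a pale flange rim is visible below the head, so it may not be fully down. I'll estimate the head height from the projection.

Run:
```python
from h import *
c=snap('scene'); u,v=map(int,proj(c,[.64,.11,.07])); u0,v0=u-60,v-35
N=np.array([.6095,.1252]); d=np.array([-.6,-.8])
f=lambda p:(round((p[0]-u0)*6),round((p[1]-v0)*6))
print('flange bottom front',f(proj(c,[*(N+.019*d),.0564])))
for h in(.059,.063,.067,.071): print(h,'head bottom front',f(proj(c,[*(N+.0255*d),h])),'head top back',f(proj(c,[*(N-.0255*d),h+.018])),'top front',f(proj(c,[*(N+.0255*d),h+.018])))
g=cv2.cvtColor(c['pixels'],cv2.COLOR_RGB2GRAY); x=u0+44; print([( (r-v0)*6,int(g[r,x])) for r in range(v0+20,v0+56)])
st()
```

```text
flange bottom front (275, 288)
0.059 head bottom front (276, 295) head top back (269, 169) top front (274, 258)
0.063 head bottom front (275, 287) head top back (268, 161) top front (273, 249)
0.067 head bottom front (275, 278) head top back (268, 152) top front (273, 241)
0.071 head bottom front (274, 270) head top back (268, 144) top front (272, 232)
[(120, 166), (126, 154), (132, 150), (138, 146), (144, 128), (150, 97), (156, 77), (162, 61), (168, 53), (174, 49), (180, 52), (186, 52), (192, 57), (198, 70), (204, 81), (210, 103), (216, 116), (222, 102), (228, 83), (234, 77), (240, 78), (246, 84), (252, 106), (258, 131), (264, 140), (270, 141), (276, 133), (282, 110), (288, 80), (294, 82), (300, 114), (306, 134), (312, 136), (318, 124), (324, 114), (330, 106)]
t 10.4 p [0.7358 0.0588 0.063 ] psi 1.0835 z [ 0.     0.001 -1.   ] F [-1.15 -1.18  3.56] T [0.254 0.837 0.139] w 0.0177 q [ 0.05  0.62  1.69  0.    0.83 -1.04]
```

>>> {"api": "drive_tool", "payload": {
  "commands": [
    [0,0,0,0,0,0],
    [0,0,-0.01,0,0,0],
    [0,0,-0.025,0,0,0],
    [0,0,-0.04,0,0,0],
    [0,0,-0.04,0,0,0]
  ],
  "squeeze": 8
}}

```text
time_s: 11.02
position: [0.7359, 0.059, 0.0757]
ee_rot: [0.757, 3.049, 0.002]
contact_force: [0.9, -0.1, -1.4]
width: 0.0177
```

```bash
cat >> h.py <<'E'
def chk(name=None):
    "scene crop rows at fixed columns: head top-back / rim / bottom transitions"
    c=snap('scene',name); u,v=map(int,proj(c,[.64,.11,.07])); u0,v0=u-60,v-35
    g=cv2.cvtColor(c['pixels'],cv2.COLOR_RGB2GRAY); x=u0+44
    p=g[:,x-1:x+2].mean(1); print('prof',[((r-v0)*6,int(p[r])) for r in range(v0+20,v0+52)])
    s=st();M=R.from_rotvec(s['ee_rot']).as_matrix(); print('ring',(s['position']+M@[.141,0,.003]).round(4),'Ftool',(M.T@s['contact_force']).round(2),'Ttool',(M.T@s['torque']).round(3))
    return c
E
python3 - <<'E'
from h import *
chk()
c=snap('wrist'); g=cv2.GaussianBlur(cv2.cvtColor(c['pixels'],cv2.COLOR_RGB2GRAY),(3,3),0); print(g[0:24,313].tolist(), g[180:215,313].tolist())
for v in (30,120):
    gr=np.diff(g[v,280:350].astype(int)); print(v, 280+gr.argmin(),280+gr.argmax())
E
```

```text
prof [(120, 164), (126, 153), (132, 144), (138, 132), (144, 106), (150, 81), (156, 68), (162, 56), (168, 51), (174, 49), (180, 50), (186, 52), (192, 61), (198, 71), (204, 88), (210, 110), (216, 113), (222, 94), (228, 80), (234, 77), (240, 79), (246, 90), (252, 114), (258, 135), (264, 141), (270, 141), (276, 131), (282, 104), (288, 75), (294, 81), (300, 113), (306, 133)]
t 11.07 p [0.7359 0.059  0.0755] psi 1.0837 z [ 0.001  0.001 -1.   ] F [ 0.83 -0.73 -1.51] T [ 0.003  0.021 -0.01 ] w 0.018 q [ 0.05  0.6   1.69  0.    0.85 -1.04]
ring [0.6113 0.125  0.0725] Ftool [-1.08 -0.26  1.51] Ttool [0.007 0.02  0.01 ]
[145, 146, 147, 147, 136, 111, 90, 96, 122, 143, 147, 146, 145, 144, 145, 146, 146, 146, 146, 147, 147, 145, 145, 145] [150, 149, 149, 149, 149, 148, 150, 150, 149, 151, 150, 126, 81, 49, 45, 48, 48, 47, 47, 49, 51, 51, 50, 50, 50, 50, 49, 49, 49, 49, 48, 48, 49, 49, 50]
30 294 331
120 335 330
```

>>> {"api": "drive_tool", "payload": {
  "commands": [
    [0.001,-0.033,0,0,0,0.022],
    [0.004,-0.065,0,0,0,0.044],
    [0.001,-0.033,0,0,0,0.022],
    [0,0,0,0,0,0]
  ]
}}

```text
time_s: 11.62
position: [0.7359, 0.059, 0.0751]
ee_rot: [-0.755, -3.049, -0.002]
contact_force: [0.8, 0.5, -1.3]
width: 0.0185
```

Run:
```python
from h import *
chk()
```

```text
prof [(120, 164), (126, 152), (132, 144), (138, 132), (144, 106), (150, 83), (156, 68), (162, 56), (168, 51), (174, 51), (180, 51), (186, 52), (192, 59), (198, 70), (204, 87), (210, 111), (216, 114), (222, 95), (228, 79), (234, 76), (240, 78), (246, 87), (252, 110), (258, 133), (264, 141), (270, 141), (276, 131), (282, 104), (288, 75), (294, 81), (300, 113), (306, 133)]
t 11.68 p [0.7364 0.06   0.0752] psi 1.0895 z [ 0.001  0.001 -1.   ] F [-0.79  0.37 -1.82] T [-0.043  0.091  0.086] w 0.0176 q [ 0.05  0.6   1.69  0.    0.85 -1.04]
ring [0.6114 0.1253 0.0722] Ftool [ 0.87 -0.04  1.82] Ttool [ 0.08   0.061 -0.086]
```

>>> {"api": "drive_tool", "payload": {
  "commands": [
    [0.001,0.033,0,0,0,-0.022],
    [0.004,0.065,0,0,0,-0.044],
    [0.001,0.033,0,0,0,-0.022],
    [0,0,0,0,0,0]
  ]
}}

```text
time_s: 12.18
position: [0.7356, 0.0589, 0.0749]
ee_rot: [-0.762, -3.047, -0.001]
contact_force: [0.2, 0.1, -1.9]
width: 0.0179
```

Run:
```python
from h import *
c=chk('s4.png')
# horizontal profiles for head & flange
u,v=map(int,proj(c,[.64,.11,.07])); u0,v0=u-60,v-35
im=c['pixels']
for r in (205,215,225,235,270,276): print(r,[ (x*6,im[v0+r//6,u0+x].astype(int).tolist()) for x in list(range(31,42))+list(range(50,64))])
```

```text
prof [(120, 165), (126, 153), (132, 145), (138, 132), (144, 107), (150, 81), (156, 67), (162, 55), (168, 50), (174, 50), (180, 50), (186, 53), (192, 61), (198, 70), (204, 88), (210, 109), (216, 113), (222, 95), (228, 80), (234, 77), (240, 79), (246, 90), (252, 114), (258, 134), (264, 142), (270, 141), (276, 131), (282, 103), (288, 74), (294, 81), (300, 113), (306, 133)]
t 12.22 p [0.7351 0.0579 0.0749] psi 1.0767 z [-0.001  0.001 -1.   ] F [ 0.9  -0.86 -2.34] T [ 0.093 -0.034 -0.105] w 0.0178 q [ 0.05  0.6   1.69  0.    0.85 -1.03]
ring [0.6109 0.1247 0.072 ] Ftool [-1.21 -0.33  2.34] Ttool [-0.099  0.014  0.105]
205 [(186, [151, 140, 118]), (192, [132, 123, 102]), (198, [114, 106, 87]), (204, [98, 92, 79]), (210, [96, 89, 80]), (216, [105, 99, 89]), (222, [116, 108, 99]), (228, [120, 113, 104]), (234, [117, 110, 101]), (240, [111, 104, 96]), (246, [105, 98, 91]), (300, [112, 107, 99]), (306, [122, 115, 108]), (312, [126, 120, 113]), (318, [123, 117, 110]), (324, [112, 106, 98]), (330, [102, 96, 89]), (336, [102, 96, 88]), (342, [122, 114, 105]), (348, [138, 128, 119]), (354, [142, 1
[... 2277 characters left out ...]
 (348, [127, 96, 64]), (354, [109, 84, 57]), (360, [89, 70, 50]), (366, [70, 61, 45]), (372, [61, 54, 42]), (378, [58, 51, 42])]
276 [(186, [184, 168, 139]), (192, [175, 153, 122]), (198, [167, 141, 107]), (204, [158, 131, 104]), (210, [147, 126, 107]), (216, [125, 112, 98]), (222, [102, 94, 85]), (228, [96, 89, 81]), (234, [109, 101, 92]), (240, [123, 115, 105]), (246, [132, 123, 113]), (300, [94, 87, 81]), (306, [83, 77, 69]), (312, [91, 81, 70]), (318, [110, 94, 79]), (324, [133, 107, 81]), (330, [157, 120, 82]), (336, [172, 128, 82]), (342, [178, 132, 85]), (348, [170, 126, 79]), (354, [159, 118, 76]), (360, [136, 103, 67]), (366, [111, 85, 58]), (372, [87, 70, 49]), (378, [69, 59, 45])]
```

>>> {"api": "drive_tool", "payload": {
  "commands": [
    [0.007,0,0,0,0,0],
    [0.007,-0.033,0,0,0,0.022],
    [0.007,0,0,0,0,0],
    [0.007,0.033,0,0,0,-0.022],
    [0.007,0,0,0,0,0]
  ],
  "squeeze": 12
}}

```text
time_s: 12.85
position: [0.7341, 0.0612, 0.075]
ee_rot: [-0.754, -3.05, -0.002]
contact_force: [-1.5, -0.6, -2.6]
width: 0.0179
```

Run:
```python
from h import *
c=chk()
u,v=map(int,proj(c,[.64,.11,.07])); u0,v0=u-60,v-35
g=c['pixels'][:,:,1].astype(int)
for r in (215,235): print(r,[ (x*6,g[v0+r//6,u0+x]) for x in list(range(31,40))+list(range(50,62))])
```

```text
prof [(120, 164), (126, 153), (132, 148), (138, 145), (144, 129), (150, 98), (156, 75), (162, 62), (168, 53), (174, 51), (180, 50), (186, 51), (192, 58), (198, 67), (204, 74), (210, 91), (216, 114), (222, 114), (228, 93), (234, 79), (240, 77), (246, 79), (252, 93), (258, 117), (264, 135), (270, 140), (276, 130), (282, 103), (288, 74), (294, 81), (300, 114), (306, 133)]
t 12.9 p [0.7333 0.0598 0.0748] psi 1.0804 z [-0.001  0.001 -1.   ] F [-0.33 -0.24 -3.56] T [ 0.061 -0.003 -0.048] w 0.0177 q [ 0.05  0.6   1.7   0.    0.85 -1.03]
ring [0.6089 0.1262 0.0719] Ftool [ 0.17 -0.37  3.56] Ttool [-0.056  0.026  0.048]
215 [(186, np.int64(166)), (192, np.int64(150)), (198, np.int64(123)), (204, np.int64(101)), (210, np.int64(99)), (216, np.int64(109)), (222, np.int64(117)), (228, np.int64(118)), (234, np.int64(113)), (300, np.int64(120)), (306, np.int64(121)), (312, np.int64(119)), (318, np.int64(104)), (324, np.int64(93)), (330, np.int64(97)), (336, np.int64(117)), (342, np.int64(132)), (348, np.int64(137)), (354, np.int64(142)), (360, np.int64(143)), (366, np.int64(142))]
235 [(186, np.int64(178)), (192, np.int64(174)), (198, np.int64(167)), (204, np.int64(148)), (210, np.int64(115)), (216, np.int64(92)), (222, np.int64(79)), (228, np.int64(76)), (234, np.int64(76)), (300, np.int64(76)), (306, np.int64(79)), (312, np.int64(83)), (318, np.int64(96)), (324, np.int64(111)), (330, np.int64(132)), (336, np.int64(143)), (342, np.int64(142)), (348, np.int64(136)), (354, np.int64(123)), (360, np.int64(106)), (366, np.int64(88))]
```

>>> {"api": "drive_tool", "payload": {
  "commands": [
    [0,0,0.005,0,0,0],
    [0,0,0.01,0,0,0],
    [0,0,0.015,0,0,0],
    [0,0,0.015,0,0,0]
  ],
  "squeeze": 20
}}

```text
time_s: 13.4
position: [0.7339, 0.0601, 0.0705]
ee_rot: [-0.757, -3.049, -0.002]
contact_force: [-1.5, 0.7, -1.1]
width: 0.0181
```

Run:
```python
from h import *
c=chk()
```

```text
prof [(120, 165), (126, 154), (132, 154), (138, 157), (144, 142), (150, 112), (156, 85), (162, 68), (168, 57), (174, 52), (180, 50), (186, 50), (192, 59), (198, 67), (204, 73), (210, 82), (216, 105), (222, 116), (228, 99), (234, 81), (240, 77), (246, 77), (252, 86), (258, 109), (264, 132), (270, 140), (276, 131), (282, 103), (288, 74), (294, 81), (300, 114), (306, 133)]
t 13.45 p [0.7338 0.0601 0.0705] psi 1.084 z [-0.     0.001 -1.   ] F [-2.15  0.14 -1.89] T [0.241 0.468 0.006] w 0.018 q [ 0.05  0.6   1.7   0.    0.84 -1.04]
ring [0.6092 0.126  0.0676] Ftool [ 1.97 -0.88  1.89] Ttool [ 0.006  0.526 -0.005]
```

>>> {"api": "drive_tool", "payload": {
  "commands": [
    [0.002,0,-0.008,0,0,0],
    [0.002,-0.025,-0.008,0,0,0.017],
    [0.002,-0.045,-0.008,0,0,0.03],
    [0.002,-0.025,-0.008,0,0,0.017],
    [0.002,0,-0.008,0,0,0]
  ],
  "squeeze": 6
}}

```text
time_s: 14.08
position: [0.7338, 0.0606, 0.0732]
ee_rot: [0.752, 3.05, 0.002]
contact_force: [-0.5, 0.8, -1.9]
width: 0.0178
```

Run:
```python
from h import *
c=chk()
```

```text
prof [(120, 165), (126, 154), (132, 153), (138, 156), (144, 140), (150, 110), (156, 84), (162, 68), (168, 55), (174, 50), (180, 49), (186, 52), (192, 57), (198, 67), (204, 73), (210, 84), (216, 106), (222, 116), (228, 98), (234, 82), (240, 78), (246, 78), (252, 86), (258, 108), (264, 132), (270, 140), (276, 129), (282, 103), (288, 74), (294, 80), (300, 114), (306, 133)]
t 14.12 p [0.7343 0.0614 0.0733] psi 1.0905 z [ 0.001  0.001 -1.   ] F [-2.21  0.07 -1.93] T [-0.019  0.312  0.102] w 0.0181 q [ 0.05  0.6   1.69  0.    0.85 -1.04]
ring [0.6092 0.1265 0.0703] Ftool [ 1.99 -0.96  1.92] Ttool [ 0.161  0.268 -0.101]
```

>>> {"api": "drive_tool", "payload": {
  "commands": [
    [0.002,0,0,0,0,0],
    [0.002,0.025,0,0,0,-0.017],
    [0.002,0.045,0,0,0,-0.03],
    [0.002,0.025,0,0,0,-0.017],
    [0.002,0,0,0,0,0]
  ]
}}

```text
time_s: 14.75
position: [0.7326, 0.0602, 0.0729]
ee_rot: [-0.762, -3.047, -0.001]
contact_force: [-2.7, 0.6, -3.0]
width: 0.018
```

Run:
```python
from h import *
c=chk()
```

```text
prof [(120, 165), (126, 155), (132, 155), (138, 163), (144, 164), (150, 163), (156, 162), (162, 149), (168, 127), (174, 96), (180, 75), (186, 62), (192, 60), (198, 68), (204, 74), (210, 74), (216, 70), (222, 72), (228, 75), (234, 91), (240, 112), (246, 112), (252, 94), (258, 80), (264, 78), (270, 77), (276, 77), (282, 71), (288, 64), (294, 79), (300, 114), (306, 133)]
t 14.8 p [0.7321 0.0594 0.0728] psi 1.0772 z [-0.     0.001 -1.   ] F [-2.12  0.39 -3.39] T [ 0.191  0.422 -0.006] w 0.0179 q [ 0.05  0.6   1.7   0.    0.85 -1.03]
ring [0.6079 0.1262 0.0699] Ftool [ 2.05 -0.67  3.39] Ttool [0.032 0.462 0.006]
```

The ring dropped about 10 mm, so it is on the square. Now lowering the handle to level.

>>> {"api": "drive_tool", "payload": {
  "commands": [
    [0.002,0,0.01,0,0,0],
    [0.002,0,0.02,0,0,0],
    [0.002,0,0.03,0,0,0],
    [0.002,0,0.034,0,0,0],
    [0.002,0,0.034,0,0,0]
  ]
}}

```text
time_s: 15.42
position: [0.7324, 0.0609, 0.0628]
ee_rot: [-0.757, -3.049, -0.002]
contact_force: [1.1, -0.9, -1.7]
width: 0.0178
```

Run:
```python
from h import *
c=chk('s5.png')
c=snap('wrist'); g=cv2.GaussianBlur(cv2.cvtColor(c['pixels'],cv2.COLOR_RGB2GRAY),(3,3),0); print(g[0:24,313].tolist(), g[180:215,313].tolist())
```

```text
prof [(120, 165), (126, 154), (132, 156), (138, 164), (144, 164), (150, 164), (156, 168), (162, 167), (168, 156), (174, 136), (180, 105), (186, 80), (192, 71), (198, 72), (204, 75), (210, 74), (216, 78), (222, 96), (228, 106), (234, 93), (240, 88), (246, 108), (252, 117), (258, 99), (264, 82), (270, 79), (276, 77), (282, 74), (288, 70), (294, 82), (300, 115), (306, 133)]
t 15.47 p [0.7325 0.0609 0.0629] psi 1.0838 z [ 0.     0.001 -1.   ] F [ 0.44 -1.   -2.17] T [-0.232 -0.143  0.154] w 0.0182 q [ 0.05  0.61  1.7   0.    0.83 -1.03]
ring [0.6079 0.1269 0.0599] Ftool [-0.86 -0.68  2.17] Ttool [ 0.138 -0.235 -0.154]
[145, 145, 146, 145, 130, 105, 91, 103, 129, 143, 144, 144, 145, 144, 144, 143, 144, 145, 144, 144, 145, 144, 144, 145] [149, 150, 150, 149, 149, 149, 149, 151, 147, 111, 60, 42, 48, 51, 50, 49, 49, 51, 52, 50, 48, 49, 50, 51, 52, 53, 51, 50, 50, 50, 50, 50, 50, 50, 50]
```

The head now matches the seated height of about 59 mm, so the wrench is seated. Next, clockwise strokes.

```bash
cat >> h.py <<'E'
C=np.array([.6087,.1262])
def swing(degs,r=.1398,C=C):
    "rows for turning clockwise by degs about nut, plus correction of the present pose onto the circle"
    s=state(); M=R.from_rotvec(s['ee_rot']).as_matrix()
    psi=np.arctan2(M[1,1],M[0,1]); p=s['position'][:2]; F=s['contact_force']; q=p-C
    tq=s['torque'][2]+q[0]*F[1]-q[1]*F[0]; u=q/np.linalg.norm(q)
    print('t',round(s['time_s'],2),'phi',round(np.degrees(psi)-90,1),'polar',round(np.degrees(np.arctan2(q[1],q[0])),1),'rad',np.linalg.norm(q).round(4),'z',s['position'][2].round(4),'Fz',F[2].round(1),'Frad',(u@F[:2]).round(2),'Ftan',(-u[1]*F[0]+u[0]*F[1]).round(2),'Tz',s['torque'][2].round(3),'nutT',tq.round(3))
    for d in degs:
        a=np.radians(d); print([round(r*(1-np.cos(a))/.3,4),round(-r*np.sin(a)/.3,4),0,0,0,round(d/180,4)])
E
python3 -c "
from h import *
swing([8,16,24,32,40])"
```

```text
t 15.53 phi -27.9 polar -27.8 rad 0.1399 z 0.0629 Fz -1.3 Frad 1.03 Ftan -1.12 Tz 0.083 nutT -0.074
[np.float64(0.0045), np.float64(-0.0649), 0, 0, 0, 0.0444]
[np.float64(0.0181), np.float64(-0.1284), 0, 0, 0, 0.0889]
[np.float64(0.0403), np.float64(-0.1895), 0, 0, 0, 0.1333]
[np.float64(0.0708), np.float64(-0.2469), 0, 0, 0, 0.1778]
[np.float64(0.109), np.float64(-0.2995), 0, 0, 0, 0.2222]
```

>>> {"api": "drive_tool", "payload": {
  "commands": [
    [0.0045,-0.065,0,0,0,0.0444],
    [0.018,-0.128,0.001,0,0,0.0889],
    [0.04,-0.19,0.001,0,0,0.1333],
    [0.071,-0.247,0.002,0,0,0.1778],
    [0.109,-0.3,0.0025,0,0,0.2222]
  ],
  "squeeze": 25
}}

```text
time_s: 16.15
position: [0.6616, -0.0044, 0.0625]
ee_rot: [1.758, 2.602, 0.001]
contact_force: [1.5, -4.5, -0.8]
width: 0.0183
```

```bash
python3 -c "
from h import *
swing([])"
```

```text
t 16.15 phi -68.1 polar -68.0 rad 0.1409 z 0.0625 Fz -0.8 Frad 4.72 Ftan -0.34 Tz 0.684 nutT 0.636
```

>>> {"api": "drive_tool", "payload": {
  "commands": [
    [0.002,-0.065,0,0,0,0.0444],
    [0.015,-0.128,0.001,0,0,0.0889],
    [0.037,-0.19,0.001,0,0,0.1333],
    [0.068,-0.247,0.002,0,0,0.1778],
    [0.106,-0.3,0.0025,0,0,0.2222]
  ]
}}

```text
time_s: 16.77
position: [0.5647, -0.0088, 0.0613]
ee_rot: [-2.543, -1.845, 0.002]
contact_force: [-3.7, -10.0, -0.6]
width: 0.0175
```

```bash
python3 -c "
from h import *
swing([]);swing([],C=C+[.001,0]);swing([],C=C+[0,.001])"
```

```text
t 16.77 phi -108.1 polar -108.1 rad 0.1419 z 0.0613 Fz -0.6 Frad 10.68 Ftan -0.41 Tz 0.704 nutT 0.645
t 16.77 phi -108.1 polar -108.4 rad 0.1423 z 0.0613 Fz -0.6 Frad 10.69 Ftan -0.34 Tz 0.704 nutT 0.656
t 16.77 phi -108.1 polar -107.9 rad 0.1429 z 0.0613 Fz -0.6 Frad 10.68 Ftan -0.44 Tz 0.704 nutT 0.642
```

>>> {"api": "drive_tool", "payload": {
  "commands": [
    [-0.004,0,0,0,0,0],
    [-0.004,0,0,0,0,0]
  ]
}}

```text
time_s: 17.02
position: [0.5654, -0.0091, 0.0614]
ee_rot: [-2.538, -1.85, 0.0]
contact_force: [-2.7, -4.8, -0.9]
width: 0.0181
```

```bash
python3 -c "
from h import *
swing([])"
```

```text
t 17.02 phi -107.8 polar -107.8 rad 0.1421 z 0.0614 Fz -0.9 Frad 5.38 Ftan -1.08 Tz 0.57 nutT 0.416
```

>>> {"api": "drive_tool", "payload": {
  "commands": [
    [0.0005,-0.066,0,0,0,0.0444],
    [0.0145,-0.13,0.001,0,0,0.0889],
    [0.037,-0.192,0.001,0,0,0.1333],
    [0.052,-0.222,0.002,0,0,0.1556],
    [0.068,-0.25,0.002,0,0,0.1778]
  ]
}}

```text
time_s: 17.65
position: [0.4997, 0.0338, 0.0605]
ee_rot: [-2.95, -1.076, 0.002]
contact_force: [-4.4, -3.4, -1.0]
width: 0.0183
```

```bash
python3 -c "
from h import *
swing([])"
```

```text
t 17.65 phi -139.9 polar -139.7 rad 0.143 z 0.0605 Fz -1.0 Frad 5.57 Ftan -0.29 Tz 0.695 nutT 0.653
```

>>> {"api": "drive_tool", "payload": {
  "commands": [
    [-0.002,-0.033,0,0,0,0.0222],
    [0.001,-0.066,0,0,0,0.0444],
    [0.006,-0.098,0.001,0,0,0.0667],
    [0.0145,-0.13,0.001,0,0,0.0889]
  ]
}}

```text
time_s: 18.15
position: [0.4784, 0.0666, 0.0603]
ee_rot: [-3.072, -0.654, 0.001]
contact_force: [-2.3, -1.1, -1.6]
width: 0.0179
```

```bash
python3 -c "
from h import *
swing([])"
```

```text
t 18.15 phi -155.9 polar -155.4 rad 0.1433 z 0.0603 Fz -1.6 Frad 2.56 Ftan 0.07 Tz 0.672 nutT 0.682
```

>>> {"api": "drive_tool", "payload": {
  "commands": [
    [0.003,0.066,0,0,0,-0.0444],
    [0.017,0.131,0,0,0,-0.0889],
    [0.04,0.194,0,0,0,-0.1333],
    [0.071,0.253,0,0,0,-0.1778],
    [0.11,0.306,0,0,0,-0.2222]
  ]
}}

```text
time_s: 18.77
position: [0.5471, -0.0037, 0.0604]
ee_rot: [-2.657, -1.673, -0.002]
contact_force: [0.8, 15.0, -2.9]
width: 0.018
```

```bash
python3 -c "
from h import *
swing([])"
```

```text
t 18.77 phi -115.6 polar -115.4 rad 0.1438 z 0.0604 Fz -2.9 Frad -13.85 Ftan -5.73 Tz 0.675 nutT -0.148
```

>>> {"api": "drive_tool", "payload": {
  "commands": [
    [0.0106,0.063,0,0,0,-0.0444],
    [0.0245,0.128,0,0,0,-0.0889],
    [0.047,0.191,0,0,0,-0.1333],
    [0.078,0.25,0,0,0,-0.1778],
    [0.117,0.303,0,0,0,-0.2222]
  ]
}}

```text
time_s: 19.4
position: [0.6433, -0.0115, 0.0598]
ee_rot: [-1.924, -2.479, -0.0]
contact_force: [-4.0, 7.4, -1.2]
width: 0.018
```

```bash
python3 -c "
from h import *
swing([])
chk()"
```

```text
t 19.4 phi -75.6 polar -75.9 rad 0.142 z 0.0598 Fz -1.2 Frad -8.18 Ftan -2.05 Tz 0.36 nutT 0.069
prof [(120, 171), (126, 159), (132, 161), (138, 169), (144, 170), (150, 169), (156, 174), (162, 173), (168, 168), (174, 155), (180, 136), (186, 105), (192, 84), (198, 77), (204, 75), (210, 72), (216, 69), (222, 76), (228, 96), (234, 106), (240, 94), (246, 91), (252, 114), (258, 121), (264, 101), (270, 84), (276, 80), (282, 80), (288, 78), (294, 89), (300, 119), (306, 137)]
t 19.45 p [ 0.6456 -0.0112  0.0602] psi 0.2586 z [-0.     0.002 -1.   ] F [-6.2   4.55 -0.2 ] T [0.912 1.287 0.681] w 0.0179 q [-0.05  0.5   1.89  0.    0.75 -0.31]
ring [0.6095 0.1251 0.0575] Ftool [ 5.98 -4.83  0.21] Ttool [ 1.012  1.211 -0.679]
```

>>> {"api": "drive_tool", "payload": {
  "commands": [
    [0.0095,-0.066,0,0,0,0.0444],
    [0.023,-0.13,0,0,0,0.0889],
    [0.045,-0.192,0,0,0,0.1333],
    [0.045,-0.192,0,0,0,0.1333]
  ]
}}

```text
time_s: 19.95
position: [0.5837, -0.0134, 0.0604]
ee_rot: [-2.405, -2.021, -0.0]
contact_force: [-0.9, -7.5, -0.7]
width: 0.0177
```

```bash
python3 -c "
from h import *
swing([])"
```

```text
t 19.95 phi -99.9 polar -100.1 rad 0.1418 z 0.0604 Fz -0.7 Frad 7.53 Ftan 0.46 Tz 0.478 nutT 0.544
```

>>> {"api": "drive_tool", "payload": {
  "commands": [
    [-0.004,-0.033,0,0,0,0.0222],
    [-0.001,-0.066,0.0005,0,0,0.0444],
    [0.004,-0.098,0.001,0,0,0.0667],
    [0.004,-0.098,0.001,0,0,0.0667]
  ]
}}

```text
time_s: 20.45
position: [0.5561, -0.0064, 0.0603]
ee_rot: [-2.601, -1.76, -0.003]
contact_force: [2.0, 2.7, -3.2]
width: 0.0179
```

```bash
python3 -c "
from h import *
swing([])"
```

```text
t 20.45 phi -111.8 polar -111.6 rad 0.1426 z 0.0603 Fz -3.2 Frad -3.28 Ftan 0.87 Tz 0.669 nutT 0.792
```

>>> {"api": "drive_tool", "payload": {
  "commands": [
    [0.001,-0.033,0.0003,0,0,0.0222],
    [0.001,-0.033,0.0003,0,0,0.0222]
  ]
}}

```text
time_s: 20.7
position: [0.5472, -0.0026, 0.0602]
ee_rot: [-2.661, -1.669, -0.003]
contact_force: [2.8, 2.7, -2.3]
width: 0.018
```

```bash
python3 -c "
from h import *
swing([])"
```

```text
t 20.7 phi -115.8 polar -115.5 rad 0.1427 z 0.0602 Fz -2.3 Frad -3.65 Ftan 1.38 Tz 0.741 nutT 0.939
```

>>> {"api": "drive_tool", "payload": {
  "commands": [
    [0.001,-0.033,0.0003,0,0,0.0222],
    [0.001,-0.033,0.0003,0,0,0.0222]
  ]
}}

```text
time_s: 20.95
position: [0.5385, 0.0018, 0.0602]
ee_rot: [-2.717, -1.576, -0.003]
contact_force: [3.6, 1.2, -1.9]
width: 0.0176
```

```bash
python3 -c "
from h import *
swing([])"
```

```text
t 20.95 phi -119.8 polar -119.4 rad 0.1428 z 0.0602 Fz -1.9 Frad -2.84 Ftan 2.58 Tz 0.697 nutT 1.067
```

>>> {"api": "drive_tool", "payload": {
  "commands": [
    [0.001,-0.033,0.0003,0,0,0.0222],
    [0.001,-0.033,0.0003,0,0,0.0222]
  ]
}}

```text
time_s: 21.2
position: [0.5301, 0.0069, 0.0601]
ee_rot: [-2.77, -1.481, -0.003]
contact_force: [4.5, 0.5, -2.8]
width: 0.0182
```

```bash
python3 -c "
from h import *
swing([])"
```

```text
t 21.2 phi -123.7 polar -123.4 rad 0.1429 z 0.0601 Fz -2.8 Frad -2.93 Ftan 3.5 Tz 0.738 nutT 1.238
```

>>> {"api": "drive_tool", "payload": {
  "commands": [
    [0.001,-0.025,0,0,0,0.0167],
    [0.001,-0.025,0,0,0,0.0167]
  ]
}}

```text
time_s: 21.45
position: [0.524, 0.0111, 0.0601]
ee_rot: [-2.808, -1.408, -0.002]
contact_force: [3.7, -0.1, -2.8]
width: 0.0177
```

```bash
python3 -c "
from h import *
swing([])"
```

```text
t 21.45 phi -126.7 polar -126.3 rad 0.1429 z 0.0601 Fz -2.8 Frad -2.1 Ftan 2.99 Tz 0.697 nutT 1.124
```

>>> {"api": "drive_tool", "payload": {
  "commands": [
    [0,0,0,0,0,0]
  ]
}}

```text
time_s: 21.58
position: [0.5239, 0.011, 0.06]
ee_rot: [-2.808, -1.407, -0.002]
contact_force: [5.7, 1.8, -1.8]
width: 0.018
```

```bash
python3 -c "
from h import *
for i in range(5): swing([]); capture('wrist')"
```

```text
t 21.57 phi -126.8 polar -126.4 rad 0.143 z 0.06 Fz -1.8 Frad -4.88 Ftan 3.54 Tz 0.723 nutT 1.23
t 21.62 phi -126.8 polar -126.4 rad 0.143 z 0.06 Fz -2.8 Frad -3.56 Ftan 3.69 Tz 0.707 nutT 1.233
t 21.68 phi -126.8 polar -126.4 rad 0.143 z 0.0599 Fz -2.2 Frad -4.52 Ftan 3.8 Tz 0.748 nutT 1.292
t 21.73 phi -126.9 polar -126.4 rad 0.143 z 0.0599 Fz -2.2 Frad -4.0 Ftan 3.81 Tz 0.779 nutT 1.323
t 21.77 phi -126.9 polar -126.4 rad 0.143 z 0.0599 Fz -2.6 Frad -4.51 Ftan 3.51 Tz 0.731 nutT 1.234
```

>>> {"api": "drive_tool", "payload": {
  "commands": [
    [0.001,-0.04,0,0,0,0.0222],
    [0.001,-0.04,0,0,0,0.0222]
  ]
}}

```text
time_s: 22.08
position: [0.5144, 0.0187, 0.0601]
ee_rot: [-2.858, -1.305, -0.003]
contact_force: [6.8, -2.8, -3.7]
width: 0.0178
```

```bash
python3 -c "
from h import *
for i in range(5): swing([]); capture('wrist')"
```

```text
t 22.07 phi -130.9 polar -131.3 rad 0.143 z 0.0601 Fz -3.7 Frad -2.4 Ftan 6.94 Tz 0.313 nutT 1.305
t 22.12 phi -130.9 polar -131.2 rad 0.1431 z 0.0601 Fz -2.6 Frad -3.75 Ftan 7.1 Tz 0.324 nutT 1.34
t 22.18 phi -130.9 polar -131.1 rad 0.143 z 0.0601 Fz -3.3 Frad -3.13 Ftan 6.0 Tz 0.405 nutT 1.264
t 22.23 phi -130.9 polar -131.1 rad 0.143 z 0.0601 Fz -2.9 Frad -3.38 Ftan 6.49 Tz 0.403 nutT 1.332
t 22.27 phi -130.9 polar -131.1 rad 0.1431 z 0.0601 Fz -2.5 Frad -2.49 Ftan 6.34 Tz 0.393 nutT 1.3
```

>>> {"api": "drive_tool", "payload": {
  "commands": [
    [0.001,-0.025,0,0,0,0.0167],
    [0.001,-0.025,0,0,0,0.0167]
  ]
}}

```text
time_s: 22.58
position: [0.509, 0.0236, 0.0601]
ee_rot: [-2.891, -1.23, -0.003]
contact_force: [5.4, -4.0, -2.8]
width: 0.0177
```

```bash
python3 -c "
from h import *
for i in range(5): swing([]); capture('wrist')"
```

```text
t 22.57 phi -133.9 polar -134.2 rad 0.143 z 0.0601 Fz -2.8 Frad -0.89 Ftan 6.68 Tz 0.365 nutT 1.32
t 22.62 phi -133.9 polar -134.1 rad 0.1431 z 0.0601 Fz -2.8 Frad -1.31 Ftan 7.88 Tz 0.417 nutT 1.545
t 22.68 phi -133.9 polar -134.1 rad 0.1431 z 0.0601 Fz -2.2 Frad -1.84 Ftan 7.66 Tz 0.357 nutT 1.453
t 22.73 phi -133.9 polar -134.1 rad 0.1431 z 0.0601 Fz -2.8 Frad -1.86 Ftan 8.07 Tz 0.401 nutT 1.556
t 22.77 phi -133.9 polar -134.1 rad 0.1431 z 0.0601 Fz -2.8 Frad -1.54 Ftan 7.27 Tz 0.404 nutT 1.444
```

Torque averages about 1.48 N m, so I stop here, ease off and release.

>>> {"api": "drive_tool", "payload": {
  "commands": [
    [0,0.012,0,0,0,-0.008],
    [0,0.012,0,0,0,-0.008]
  ]
}}

```text
time_s: 23.08
position: [0.5118, 0.0209, 0.06]
ee_rot: [-2.874, -1.267, -0.003]
contact_force: [7.1, -2.2, -2.9]
width: 0.0176
```

>>> {"api": "drive_tool", "payload": {
  "commands": [
    [0,0,0,0,0,0],
    [0,0,0,0,0,0],
    [0,0,0,0,0,0],
    [0,0,0,0,0,0],
    [0,0,0,0,0,0]
  ],
  "jaw": 0.3
}}

```text
time_s: 23.7
position: [0.5106, 0.0213, 0.0597]
ee_rot: [-2.874, -1.265, -0.0]
contact_force: [2.5, -1.0, -0.2]
width: 0.0631
```

>>> {"api": "drive_tool", "payload": {
  "commands": [
    [0,0,-0.02,0,0,0],
    [0,0,-0.1,0,0,0],
    [0,0,-0.25,0,0,0],
    [0,0,-0.4,0,0,0],
    [0,0,-0.4,0,0,0]
  ]
}}

```text
time_s: 24.32
position: [0.5122, 0.0212, 0.1831]
ee_rot: [2.874, 1.266, 0.008]
contact_force: [-0.6, 0.3, -0.7]
width: 0.0638
```

```bash
python3 -c "
from h import *
c=chk('s6.png')
u,v=map(int,proj(c,[.57,.08,.06])); im=cv2.imread('pics/s6.png')[v-75:v+75,u-100:u+100]
cv2.imwrite('pics/s6z.png',cv2.resize(im,None,fx=4,fy=4,interpolation=cv2.INTER_CUBIC))"
```

```text
prof [(120, 166), (126, 155), (132, 156), (138, 165), (144, 164), (150, 165), (156, 168), (162, 165), (168, 156), (174, 137), (180, 105), (186, 79), (192, 70), (198, 71), (204, 73), (210, 70), (216, 67), (222, 76), (228, 102), (234, 123), (240, 123), (246, 103), (252, 97), (258, 115), (264, 127), (270, 109), (276, 86), (282, 77), (288, 79), (294, 93), (300, 118), (306, 134)]
t 24.38 p [0.5111 0.0212 0.1812] psi -0.7413 z [ 0.002  0.001 -1.   ] F [0.34 0.44 0.05] T [-0.099  0.115  0.054] w 0.064 q [-0.    0.13  2.13  0.    0.88  0.74]
ring [0.6064 0.1252 0.1785] Ftool [ 0.55 -0.05 -0.05] Ttool [ 0.018 -0.15  -0.054]
```

View pics/s6z.png

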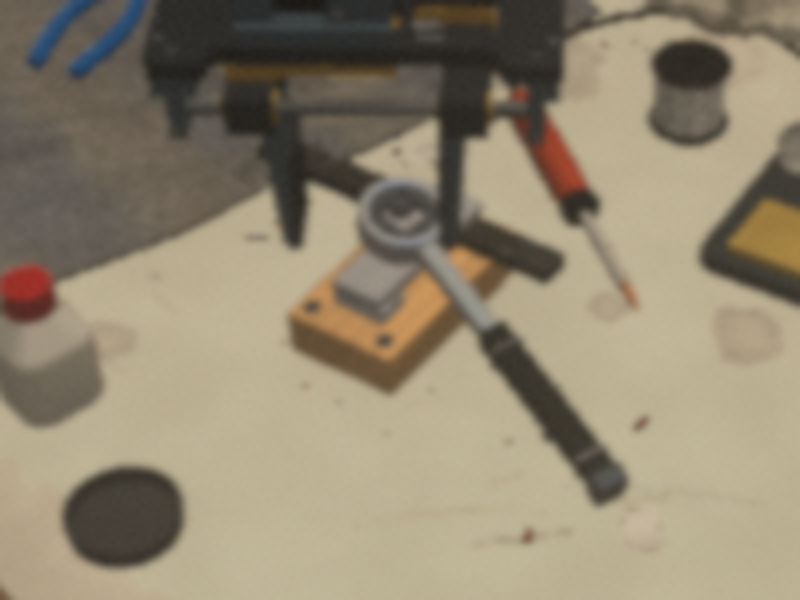

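The last view shows the wrench on the nut, with the nut visible in the hole, the gripper clear, and the bottle and lid in place. I'll check the handle heading and whether anything moved.

```bash
python3 -c "
from h import *
c=snap('scene'); u,v=map(int,proj(c,[.57,.08,.06])); 
for n,x,y,z in (('ring',402,215,.074),('mid',550,405,.07),('end',605,485,.068)):
    p=ray(c,u-100+x/4,v-75+y/4,z); print(n,p.round(3),np.degrees(np.arctan2(p[1]-.1255,p[0]-.609)).round(1),np.hypot(p[0]-.609,p[1]-.1255).round(3))
for z in (.03,.05,.057): p=ray(c,u-100+550/4,v-75+405/4,z); print(z,np.hypot(p[0]-.609,p[1]-.1255))
a=cv2.imread('pics/scene0.png').astype(int); b=cv2.cvtColor(c['pixels'],cv2.COLOR_RGB2BGR).astype(int)
for n,(x,y) in dict(bottle=(197,232),lid=(217,275),marker=(440,265),foil=(477,307)).items(): print(n,np.abs(a[y-18:y+18,x-28:x+28]-b[y-18:y+18,x-28:x+28]).mean())
"
```

```text
ring [0.605 0.123 0.074] -144.1 0.004
mid [ 0.571 -0.039  0.07 ] -102.9 0.169
end [ 0.556 -0.097  0.068] -103.4 0.228
0.03 0.1355728791530033
0.05 0.15181679480404286
0.057 0.15769480583132922
bottle 5.724041005291006
lid 5.5628306878306875
marker 6.689318783068783
foil 6.276951058201059
```

>>> {"api": "drive_tool", "payload": {
  "commands": [
    [0,0,-0.1,0,0,0],
    [0,0,-0.2,0,0,0],
    [0,0,-0.2,0,0,0],
    [0,0,-0.2,0,0,0],
    [0,0,-0.2,0,0,0]
  ]
}}

```text
time_s: 25.05
position: [0.51, 0.0211, 0.2383]
ee_rot: [-2.873, -1.265, 0.003]
contact_force: [-0.5, -0.2, 0.1]
width: 0.0637
```

```bash
python3 -c "
from h import *
a=cv2.cvtColor(cv2.imread('pics/s6.png'),cv2.COLOR_BGR2GRAY).astype(int)
c=chk(); b=cv2.cvtColor(c['pixels'],cv2.COLOR_RGB2GRAY).astype(int)
u,v=map(int,proj(c,[.57,.08,.06])); s=np.s_[v-5:v+55,u+15:u+70]; print(np.abs(a[s]-b[s]).mean(),np.abs(a[s]-b[s]).max())
u2,v2=map(int,proj(c,[.609,.1255,.07]))
print(finish_job())"
```

```text
prof [(120, 164), (126, 154), (132, 155), (138, 163), (144, 163), (150, 164), (156, 166), (162, 164), (168, 153), (174, 136), (180, 104), (186, 78), (192, 70), (198, 71), (204, 73), (210, 70), (216, 66), (222, 76), (228, 101), (234, 121), (240, 120), (246, 103), (252, 96), (258, 114), (264, 125), (270, 109), (276, 86), (282, 78), (288, 79), (294, 92), (300, 117), (306, 133)]
t 25.1 p [0.5102 0.0211 0.2386] psi -0.7412 z [-0.002  0.001 -1.   ] F [-0.5   0.18  0.85] T [-0.063  0.092  0.019] w 0.0638 q [-0.    0.04  2.1   0.    1.    0.74]
ring [0.6054 0.1251 0.2355] Ftool [-0.2  -0.49 -0.85] Ttool [ 0.026 -0.108 -0.018]
2.137272727272727 13
the job is handed in; nothing more can be done
None
```

The nut is tightened to about 1.5 N m and the wrench is left on it, released. The job was handed in at about 25 s of the 72 s allowed.

**What I did:** I gripped the wrench by the rubber handle and set its ring over the square nut. The ring first caught on the nut's taper, about 2 mm off-centre and tilted. I fixed that by shifting it, wiggling the handle and lowering it with a light grip. I then made one clockwise stroke of 128°, a free return of 80°, and a second clockwise stroke of 58° until the torque rose.

**Last checks:**
- **Torque:** the last five readings about the nut axis were 1.32–1.56 N m, about 1.46 on average. They were noisy, by roughly ±0.1 N m. Judged only by how far the handle turned after the washer, the torque could be somewhat higher, but I never read above 1.56 N m.
- **Wrench on the nut:** the scene camera shows the ring down on the nut and sunk with it by about 3 mm. The wrench was not moving and the gripper was clear of it.
- **Other things:** the bottle, lid, marker and foil look unchanged in the image comparison.

**What disagreed:**
- **Handle swung back:** after release the handle lay near -103°, although I let go near -132°. It slipped counter-clockwise as the jaws opened. That direction slips at about 0.1 N m, so the nut should not have loosened, but I did not re-measure its torque.
- **Handle droop:** unsupported, the handle seems to droop by about 5°, within the ring's play on the nut.

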